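Set out the blood-film staining line

TASK

Set out the staining line on the blue mat, working from the jar of purple stain towards the conical flask: stand the big amber bottle in the middle of the ring next to the jar, the small amber bottle in the middle of the ring next to the flask, and the red-capped white bottle on the middle ring between them; and stand the dropper bottle of immersion oil on top of the closed green slide box, in the middle of its lid. Keep all four bottles upright, leave them standing free, and do not shift or upset the timer and the loose white cap that lie near them.

Things in the scene. Friction and masses are not known exactly. Their poses are not given: they have to be found in the camera images.
- mat: fixed flat blue bench mat, 100 x 420 x 4 mm (its x, y, z), top 4 mm above the bench. Origin at the centre of its underside, y along its length, z up. Three white printed rings (68 mm outer, 60 mm inner diameter, flat) have their centres on its long middle line (x = 0) at y = -85, 0 and +85 mm. The jar and the flask stand on its middle line at y = +170 and -170 mm, one at each end; which is at which end changes
- jar: fixed square glass staining jar with purple stain inside, 62 x 62 x 109 mm, on one end of the mat; origin at the centre of its underside, z up
- flask: fixed glass conical flask with pale blue water, 65 mm across the foot and 108 mm high, on the other end of the mat; origin at the centre of its underside, z up
- slide_box: fixed small closed green slide box with a white label, 90 x 70 x 34 mm (its x, y, z), its flat lid top 34 mm above the bench; origin at the centre of its underside, x to its rear, z up
- big_amber_mid (a point): loose big amber-brown bottle with a red-and-white label and black screw cap, body 54 mm across up to about 70 mm high, then a shoulder; cap 35 mm across; 95 mm high in all, about 0.11 kg; the point is on its axis half-way up (47.5 mm above its underside), z up along its axis
- small_amber_mid (a point): loose small amber-brown bottle with a blue-and-white label and black screw cap, body 39 mm across up to about 50 mm high; 77 mm high in all; the point is on its axis half-way up (38.5 mm above its underside), z up along its axis
- red_cap_mid (a point): loose slim white bottle with pink label and red screw cap, body 26 mm across; 73 mm high in all; the point is on its axis half-way up (36.5 mm above its underside), z up along its axis
- oil_mid (a point): loose slim amber-brown dropper bottle with a yellow-and-white label and a black rubber dropper bulb on top, body 25 mm across up to 46 mm high; 78 mm high in all; the point is on its axis half-way up (39 mm above its underside), z up along its axis
- timer_mid (a point): bystander, loose: white bench timer lying flat, display up, at the right end of the mat, with two grey keys and an orange one, 62 x 66 x 18 mm; the point is at its centre, half-way up
- white_cap_mid (a point): bystander, loose: round white plastic screw cap lying flat, 36 mm across, 14 mm high; the point is at its centre, half-way up. The four bottles, the slide box and this cap are in one row along the front edge of the bench, before the mat, about 95 mm from centre to centre, so fingers pass best before and behind a thing rather than between neighbours; which stands where changes
There are look-alikes about, which are no part of the job. What is shaped like the part that bears big_amber_mid but yellow is not meant.

How it is judged (in metres and radians):
At the end, for the whole second after the job is handed in: Big amber bottle on the ring next to the jar, red-capped one on the middle ring, small amber one on the ring next to the flask, oil bottle on the slide box lid, each centred to 15 mm both ways; all upright within 0.1 rad, standing free and at rest (((y of jar in the frame of mat above 0 m and x of big_amber_mid in the frame of mat between -0.015 and 0.015 m and y of big_amber_mid in the frame of mat between 0.07 and 0.1 m and x of small_amber_mid in the frame of mat between -0.015 and 0.015 m and y of small_amber_mid in the frame of mat between -0.1 and -0.07 m) or (y of jar in the frame of mat below 0 m and x of big_amber_mid in the frame of mat between -0.015 and 0.015 m and y of big_amber_mid in the frame of mat between -0.1 and -0.07 m and x of small_amber_mid in the frame of mat between -0.015 and 0.015 m and y of small_amber_mid in the frame of mat between 0.07 and 0.1 m)) and x of red_cap_mid in the frame of mat between -0.015 and 0.015 m and y of red_cap_mid in the frame of mat between -0.015 and 0.015 m and x of oil_mid in the frame of slide_box between -0.015 and 0.015 m and y of oil_mid in the frame of slide_box between -0.015 and 0.015 m and height (world z) of big_amber_mid between 0.0455 and 0.0575 m and height (world z) of red_cap_mid between 0.0345 and 0.0465 m and height (world z) of small_amber_mid between 0.0365 and 0.0485 m and height (world z) of oil_mid between 0.067 and 0.079 m and angle between each of big_amber_mid, red_cap_mid, small_amber_mid, oil_mid's own z axis and vertical below 0.1 rad and linear speed of each of big_amber, red_cap, small_amber, oil below 0.02 m/s and angular speed of each of big_amber, red_cap, small_amber, oil below 0.2 rad/s); the robot touches nothing.
It fails at once if a bottle tipped more than 35 degrees (angle between any of big_amber_mid, red_cap_mid, small_amber_mid, oil_mid's own z axis and vertical above 0.61 rad).
It fails at once if the timer or the loose white cap shifted more than 25 mm or upset (distance of any of timer_mid, white_cap_mid from where it was at the start of the episode above 0.025 m or angle between any of timer_mid, white_cap_mid's own z axis and vertical above 0.35 rad).
It also fails if it takes over 96 s, if anything falls off the work surface, if the arm or the gripper's body presses on something with over 40 N, if the wrist force passes 120 N, or if a joint passes its speed limit or range.

ROBOT

A 6-joint arm with a two-finger parallel gripper is mounted at the origin on a cart in front of the work surface, level with it; the furniture and walls round the work are solid. World frame = base frame: x ahead of the robot, y to its left, z up, the work surface at z = 0. Lengths are in mm, angles in rad, forces in N, time in s.
With the tool pointing down it reaches from about 350 to 875 mm from the base axis. Payload 4.2 kg.
Tool frame: the origin (TCP) lies midway between the tips of the shut fingers; the grasp point (between the pads) lies 19 mm behind it (arm.grip_point_offset is the distance from the TCP to the grasp point, in mm); z points along the fingers, x is the direction in which the jaws open and shut, and the axes are right-handed (so a half turn about z gives the same grasp; the last joint's range is limited). The gripper opens to 85 mm and grips with 20 to 120 N. Pads are 22 mm wide; open, the fingers measure 114 mm over their backs; the gripper's body (76 mm by 85 mm) begins 54 mm behind the grasp point. The pads swing forward as they close: fully open they stand 13 mm farther back than shut.
Start: joints at [1.38, 0.385, 0.008, 0, -1.194, -0.259], TCP at [271.707, 562.827, 231.312] pointing down, gripper open.
Joint ranges: [-3.14, 3.14], [-1.21, 2.06], [-1.07, 1.41], [-3.16, 2.05], [-2.99, -0.16], [-3.1, 3.1]. Speed limits (rad/s): [2.79, 2.79, 3.14, 3.14, 3.14, 3.14].

INTERFACE

Orientations are given as a unit quaternion [x, y, z, w].
In Python, from bench import arm gives the robot as it stands.
- The arm moves only by the tool move_arm, never from a script. Its argument "targets" is a list of rows, each a list of 7 numbers: the shift along the tool's x, y, z in cm, then the turn, a rotation vector about the tool's x, y, z in degrees, then the closure in counts, from 0 (fully open) to 255 (shut). In form: [[x, y, z, wx, wy, wz, grip], ...]. A call has 1 to 20 rows; each row is the pose to reach, as a shift and turn from the pose commanded when the call began, along the tool's axes at that moment; what a row does not reach only later rows make up. A row lasts 1/8 s, in which the tool goes at most 62.5 mm and 10.7 degrees, less where a joint would pass 70% of its speed; a pose out of reach is approached as far as the arm can. A call with a gripper value outside its range is refused whole. The fingers move at their own pace and stop on an object; the grip force is fixed at half the most. Time passes only in rows, so rows that repeat a pose let the fingers close. It gives the time, the measured TCP pose, the force and the opening at its end, in the units of the state.
- arm.read_state(): the state, without advancing time (a new reading comes with each control period).
- arm.get_image(name): name is "side" or "top" or "wrist"; returns (picture, depth): 384x512x3 uint8, blue, green, red; 384x512 float32, mm along the optical axis (not along the pixel's ray), 0 where there is no reading.
- arm.camera_params(name): a dict with "mtx" (3x3 intrinsics, pixels), "world_to_cam" (4x4, takes a point from world to camera coordinates); the wrist camera has in their place "mount" (4x4, takes a point from camera to tool coordinates, whose origin is the TCP and whose axes are the tool frame's). Camera axes: x right, y down, z forward; pixel columns grow to the right and rows downward; lengths in mm; the calibration is good to about 2 mm. A picture is of the moment at which its call begins: read the wrist's pose just before it. camera_params takes no time and is no camera call.
- arm.job_done(): hands the job in, once; it reports no verdict.
Trained networks look in the newest picture that a camera, given by its name, has taken for a name from the list of things; names that differ only in an ending like _2 or _b are one class to them, and where a whole thing is asked for, a point or a joint stands for the part that bears it (a point fixed in the world has none). Each returns a list of dicts, best first, with "score" (0 to 1); they miss things now and then, are a little off and sometimes report something else, mostly with a low value. They report only what shows in the picture. A call takes as long as a camera call. They do not tell look-alikes from the thing itself.
- arm.search_frame(thing, camera): "bbox" ([left, top, right, bottom] in pixels, round what is visible of it).
- arm.tip_of(thing, camera): "uv" ([column, row] in pixels: a listed point, or the origin of a listed thing).
The state is a dict: "clock": time; "joints": joint angles; "joint_vel": joint speeds; "joint_efforts": joint torques, N m; "position": TCP position; "ee_rot": TCP orientation; "contact_force": force on the tool from outside, world axes, zero at the start; "wrist_torque": the same for the moment, N m; "gripper_width": finger opening in mm.
Only numpy, scipy, OpenCV 4.12 (cv2) and the standard library are available. Lean on these libraries where they do the work, as an engineer would, in place of code of your own. Each camera call takes 0.05 s, during which the arm holds its last target.

## Working session

There is one attempt and no reset: what is moved stays moved. The work goes in short steps, Python scripts to look and compute and a tool call to move; the robot and the scene stay as the last step left them, time stands still between calls to the robot, and variables do not carry over. Pictures are saved under pics/ and viewed, and the job is handed in when it is done.

Besides the shell and the picture viewer there is one more tool, called after "Call:" in YAML: its name, and indented under it one key for each argument. move_arm: Moves the arm, as the interface text tells. Its arguments: {"type":"object","properties":{"targets":{"type":"array","items":{"type":"array","items":{"type":"number"}}}},"required":["targets"]}

```bash
ls; mkdir -p pics; python3 - <<'E'
from bench import arm
import cv2
print(arm.read_state())
for n in ("side","top"):
    p,d=arm.get_image(n); cv2.imwrite(f"pics/{n}0.png",p)
    print(n,arm.camera_params(n))
print(arm.camera_params("wrist"))
E
```

```text
pics
{'clock': 0.0, 'joints': array([ 1.37962935e+00,  3.85549149e-01,  6.66713994e-03, -4.78599268e-04,
       -1.19401198e+00, -2.58622481e-01]), 'joint_vel': array([ 0.00010759,  0.00117942,  0.00225117, -0.00010951,  0.00042549,
       -0.00069945]), 'joint_efforts': array([ 1.36996510e-03, -3.92289054e+01,  1.88401401e+01,  4.18591529e+00,
       -4.72107247e-03, -4.08297097e-06]), 'position': array([271.45969097, 562.33889556, 230.24525294]), 'ee_rot': array([-5.31537587e-01,  8.47034028e-01, -6.14338573e-04, -8.78692556e-04]), 'contact_force': array([ 0.67419838,  0.53932259, -0.63675524]), 'wrist_torque': array([-0.00885432,  0.00497552,  0.02556615]), 'gripper_width': 85.8203046644937}
side {'mtx': array([[402.73815531,   0.        , 254.38576125],
       [  0.        , 402.73815531, 190.88855062],
       [  0.        ,   0.        ,   1.        ]]), 'world_to_cam': array([[ 1.58393981e-02, -9.99748812e-01,  1.58564085e-02,
        -9.99115082e+01],
       [-8.37210166e-01, -2.19310115e-02, -5.46441368e-01,
         4.97478977e+02],
       [ 5.46651856e-01, -4.61984402e-03, 
[... 468 characters left out ...]
87702904e+02],
       [ 1.49259522e-01, -4.29745277e-03, -9.88788717e-01,
         1.28250371e+03],
       [ 0.00000000e+00,  0.00000000e+00,  0.00000000e+00,
         1.00000000e+00]])}
{'mtx': array([[329.48042323,   0.        , 257.694505  ],
       [  0.        , 329.48042323, 194.67640754],
       [  0.        ,   0.        ,   1.        ]]), 'mount': array([[ 9.99998702e-01,  4.05201521e-04, -1.55947990e-03,
        -1.17988844e+00],
       [ 7.36377095e-05,  9.55357857e-01,  2.95451113e-01,
        -7.46844306e+01],
       [ 1.60957861e-03, -2.95450844e-01,  9.55356587e-01,
        -1.42653079e+02],
       [ 0.00000000e+00,  0.00000000e+00,  0.00000000e+00,
         1.00000000e+00]])}
```

View pics/side0.png

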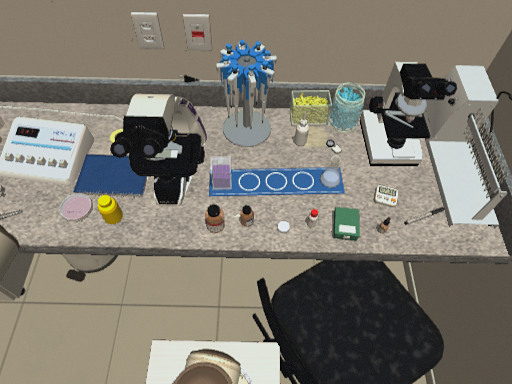

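View pics/top0.png

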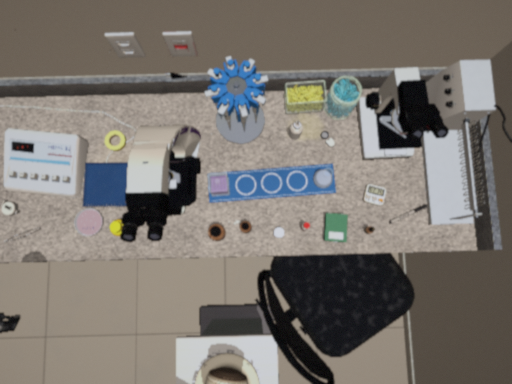

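The jar is at the left end of the mat (side px 221,170) and the flask at the right (332,178). The row from left to right is big amber (214,217), small amber (247,214), white cap (284,227), red cap (313,216), slide box (346,222) and oil (384,226). The yellow look-alike is at (110,210).

```bash
cat > h.py <<'E'
from bench import arm
import numpy as np, cv2
from scipy.spatial.transform import Rotation as R
def ray(cam,uv,st=None):
    p=arm.camera_params(cam); K=p["mtx"]
    d=np.linalg.inv(K)@np.array([uv[0],uv[1],1.])
    if cam=="wrist":
        M=p["mount"]; Rt=R.from_quat(st["ee_rot"]).as_matrix()
        o=Rt@M[:3,3]+st["position"]; d=Rt@M[:3,:3]@d
    else:
        T=p["world_to_cam"]; o=-T[:3,:3].T@T[:3,3]; d=T[:3,:3].T@d
    return o,d
def atz(cam,uv,z,st=None):
    o,d=ray(cam,uv,st); return o+d*(z-o[2])/d[2]
Z=dict(mat=0,jar=0,flask=0,slide_box=0,big_amber_mid=47.5,small_amber_mid=38.5,red_cap_mid=36.5,oil_mid=39,timer_mid=9,white_cap_mid=7)
E
python3 - <<'E'
from h import *
np.set_printoptions(precision=1,suppress=True)
for n in Z:
    for c in("side","top"):
        for r in arm.tip_of(n,c)[:2]:
            print(n,c,round(r["score"],2),np.array(r["uv"]),atz(c,r["uv"],Z[n])[:2])
E
```

```text
mat side 0.8 [279.  182.3] [ 630.9 -167.5]
mat top 0.63 [244.5 224.3] [499.  -63.9]
mat top 0.6 [270.5 182.3] [ 636.4 -153.4]
jar side 0.6 [221.2 180.8] [631.8  14.6]
jar top 0.8 [218.1 187.7] [622.8  20.9]
flask side 0.7 [328.8 180.4] [ 642.4 -325.4]
flask top 0.84 [320.  179.6] [ 641.1 -318.4]
flask top 0.68 [302.8 226.9] [ 485.4 -254.3]
slide_box top 0.64 [332.8 227.8] [ 479.8 -352.2]
big_amber_mid side 0.9 [215.3 217. ] [474.3  19.2]
big_amber_mid side 0.87 [109.9 210.4] [488.4 320.5]
big_amber_mid top 0.67 [215.8 227.3] [488.   25.7]
big_amber_mid top 0.55 [123.1 226.4] [498.6 318.2]
small_amber_mid side 0.67 [245.4 215.3] [487.1 -65.8]
small_amber_mid top 0.55 [243.8 225.7] [491.4 -62.5]
red_cap_mid top 0.39 [305.5 225.3] [ 487.6 -258.9]
oil_mid side 0.71 [384.7 222.1] [ 474.4 -464.4]
oil_mid side 0.34 [328.2 179.1] [ 620. -315.]
oil_mid top 0.53 [368.8 229.6] [ 468.4 -458.8]
oil_mid top 0.44 [216.1 228.8] [483.9  25.6]
timer_mid side 0.62 [389.2 195.7] [ 583.9 -504.5]
timer_mid top 0.67 [370.8 194.1] [ 586.5 -481.5]
white_cap_mid side 0.7 [281.6 228.4] [ 463.9 -171.6]
white_cap_mid top 0.5 [277.1 235.1] [ 460.5 -169. ]
```

```bash
python3 - <<'E'
from h import *
np.set_printoptions(precision=0,suppress=True)
for c in("side","top"):
    p,d=arm.get_image(c)
    v,u=np.mgrid[:384,:512]; K=arm.camera_params(c)["mtx"]; T=arm.camera_params(c)["world_to_cam"]
    P=np.stack([(u-K[0,2])/K[0,0]*d,(v-K[1,2])/K[1,1]*d,d],-1).reshape(-1,3)
    W=(P-T[:3,3])@T[:3,:3]; W=W[d.reshape(-1)>0]
    for lo,hi in((60,420),(-400,60),(-800,-400)):
        m=(W[:,1]>lo)&(W[:,1]<hi)&(W[:,2]>120)&(W[:,0]>300)
        w=W[m]
        for x0 in range(300,800,50):
            k=(w[:,0]>=x0)&(w[:,0]<x0+50)
            if k.sum()>3: print(c,(lo,hi),x0,k.sum(),w[k].min(0),w[k].max(0))
E
```

```text
side (60, 420) 400 359 [434. 118. 364.] [450. 216. 397.]
side (60, 420) 450 810 [450. 112. 337.] [500. 219. 398.]
side (60, 420) 500 918 [500.  89. 136.] [550. 235. 385.]
side (60, 420) 550 1625 [550.  69. 123.] [600. 261. 372.]
side (60, 420) 600 1122 [600.  68. 135.] [650. 264. 361.]
side (60, 420) 650 435 [650.  69. 139.] [699. 209. 343.]
side (60, 420) 700 484 [700. 105. 121.] [750. 160. 286.]
side (60, 420) 750 146 [750.  90. 120.] [797. 109. 218.]
side (-400, 60) 750 845 [ 765. -243.  121.] [800.  -4. 320.]
side (-800, -400) 450 127 [ 488. -752.  120.] [ 499. -724.  178.]
side (-800, -400) 500 205 [ 500. -741.  120.] [ 550. -724.  218.]
side (-800, -400) 550 248 [ 550. -739.  121.] [ 600. -725.  219.]
side (-800, -400) 600 232 [ 600. -738.  120.] [ 650. -726.  220.]
side (-800, -400) 650 598 [ 650. -740.  121.] [ 700. -493.  365.]
side (-800, -400) 700 1551 [ 700. -773.  121.] [ 750. -477.  361.]
side (-800, -400) 750 1826 [ 750. -800.  120.] [ 800. -476.  324.]
top (60, 420) 400 191 [436. 120. 369.] [450. 218. 395.]
top (60, 420) 450 814 [450. 114. 344.] [500. 226. 403.]
top (60, 420) 500 902 [500.  90. 152.] [550. 220. 389.]
top (60, 420) 550 1282 [550.  72. 150.] [600. 213. 379.]
top (60, 420) 600 1219 [600.  72. 152.] [650. 213. 367.]
top (60, 420) 650 938 [650.  71. 143.] [700. 217. 350.]
top (60, 420) 700 701 [700. 107. 120.] [750. 229. 296.]
top (60, 420) 750 355 [750.  92. 120.] [798. 233. 241.]
top (-400, 60) 750 481 [ 767. -239.  122.] [800.  -2. 323.]
top (-800, -400) 450 39 [ 491. -747.  126.] [ 500. -721.  182.]
top (-800, -400) 500 150 [ 502. -739.  120.] [ 550. -722.  223.]
top (-800, -400) 550 200 [ 550. -741.  121.] [ 600. -723.  222.]
top (-800, -400) 600 194 [ 600. -740.  121.] [ 649. -723.  223.]
top (-800, -400) 650 537 [ 650. -771.  120.] [ 700. -491.  371.]
top (-800, -400) 700 1560 [ 700. -774.  121.] [ 750. -474.  368.]
top (-800, -400) 750 1525 [ 750. -798.  120.] [ 800. -472.  334.]
```

```bash
cat >> h.py <<'E'
def plan(wps,step=55,st=None):
    """wps: (x,y,z,theta_deg,grip,hold_rows)  -> rows in current tool axes"""
    st=st or arm.read_state(); p=np.array(st["position"]); R0=R.from_quat(st["ee_rot"])
    q=R0; rows=[]
    for x,y,z,th,g,h in wps:
        t=np.array([x,y,z]); Rt=R.from_euler("z",th,degrees=True)*R.from_quat([1,0,0,0])
        n=max(1,int(np.ceil(np.linalg.norm(t-p)/step)),int(np.ceil(np.degrees((q.inv()*Rt).magnitude())/10)))
        dv=(q.inv()*Rt).as_rotvec()
        for i in range(1,n+1):
            pi=p+(t-p)*i/n; qi=q*R.from_rotvec(dv*i/n)
            d=R0.inv().apply(pi-st["position"])/10; w=np.degrees((R0.inv()*qi).as_rotvec())
            rows.append([*d.round(2),*w.round(1),g])
        for _ in range(h): rows.append(list(rows[-1]))
        p,q=t,Rt
    print(len(rows)); print("["+",".join("["+",".join(f"{v:g}" for v in r)+"]" for r in rows)+"]")
E
python3 - <<'E'
from h import *
plan([(290,480,280,180,0,0),(320,280,280,180,0,0),(350,50,280,180,0,0),(520,-150,280,180,0,1)])
E
```

```text
22
[[0.95,-0.75,-0.7,0,0,9.2,0],[1.9,-1.5,-1.39,0,0,18.4,0],[2.86,-2.25,-2.09,0,0,27.5,0],[3.81,-3,-2.78,0,0,36.7,0],[4.76,-3.75,-3.48,0,0,45.9,0],[5.71,-4.5,-4.17,0,0,55.1,0],[6.66,-5.25,-4.87,0,0,64.2,0],[10.84,-8.1,-4.87,0,0,64.2,0],[15.02,-10.95,-4.87,0,0,64.2,0],[19.19,-13.8,-4.87,0,0,64.2,0],[23.37,-16.65,-4.87,0,0,64.2,0],[27.25,-19.19,-4.87,0,0,64.2,0],[31.13,-21.73,-4.87,0,0,64.2,0],[35.01,-24.27,-4.87,0,0,64.2,0],[38.9,-26.81,-4.87,0,0,64.2,0],[42.78,-29.35,-4.87,0,0,64.2,0],[44.9,-34.15,-4.87,0,0,64.2,0],[47.03,-38.95,-4.87,0,0,64.2,0],[49.15,-43.75,-4.87,0,0,64.2,0],[51.27,-48.55,-4.87,0,0,64.2,0],[53.4,-53.35,-4.87,0,0,64.2,0],[53.4,-53.35,-4.87,0,0,64.2,0]]
```

Call:
move_arm:
  targets:
    - [1.9, -1.5, -1.4, 0, 0, 10, 0]
    - [1.9, -1.5, -1.4, 0, 0, 20, 0]
    - [2.9, -2.25, -2.1, 0, 0, 30, 0]
    - [3.8, -3, -2.8, 0, 0, 40, 0]
    - [4.8, -3.75, -3.5, 0, 0, 50, 0]
    - [6.7, -5.25, -4.9, 0, 0, 60, 0]
    - [10.8, -8.1, -4.9, 0, 0, 64.2, 0]
    - [15, -10.95, -4.9, 0, 0, 64.2, 0]
    - [19.2, -13.8, -4.9, 0, 0, 64.2, 0]
    - [23.4, -16.65, -4.9, 0, 0, 64.2, 0]
    - [27.25, -19.2, -4.9, 0, 0, 64.2, 0]
    - [31.15, -21.75, -4.9, 0, 0, 64.2, 0]
    - [35, -24.3, -4.9, 0, 0, 64.2, 0]
    - [38.9, -26.8, -4.9, 0, 0, 64.2, 0]
    - [42.8, -29.35, -4.9, 0, 0, 64.2, 0]
    - [46, -36.5, -4.9, 0, 0, 64.2, 0]
    - [49.15, -43.75, -4.9, 0, 0, 64.2, 0]
    - [51.3, -48.55, -4.9, 0, 0, 64.2, 0]
    - [53.4, -53.35, -4.9, 0, 0, 64.2, 0]
    - [53.4, -53.35, -4.9, 0, 0, 64.2, 0]

```text
clock: 3.7
position: [521.4, -152.7, 278.9]
ee_rot: [0.002, 1.0, -0.0, -0.001]
contact_force: [0.4, -0.2, 0.4]
gripper_width: 85.2
```

```bash
cat >> h.py <<'E'
def look(name,things,show=None):
    st=arm.read_state(); p,d=arm.get_image("wrist"); cv2.imwrite(f"pics/{name}.png",p)
    np.save(f"pics/{name}.npy",d); np.savez(f"pics/{name}_st.npz",position=st["position"],ee_rot=st["ee_rot"])
    for n in things:
        for r in arm.tip_of(n,"wrist")[:2]:
            print(n,round(r["score"],2),np.round(r["uv"],1),atz("wrist",r["uv"],Z[n],st)[:2].round(1))
E
python3 - <<'E'
from h import *
look("w1",["mat","jar","flask","big_amber_mid","small_amber_mid","red_cap_mid","white_cap_mid"])
st=arm.read_state(); print(st["clock"])
E
```

```text
mat 0.68 [170.4 150.2] [ 633.4 -156.1]
jar 0.89 [186.8 270.7] [624.1  18.8]
flask 0.92 [148.2   0. ] [ 644.4 -327. ]
flask 0.44 [170.6 151.1] [ 633.2 -154.9]
big_amber_mid 0.6 [295.9 292.8] [471.7  24.3]
small_amber_mid 0.83 [284.1 223.7] [488.4 -69.5]
red_cap_mid 0.82 [289.4  62.7] [ 486.3 -257.4]
white_cap_mid 0.67 [297.1 137.1] [ 471.8 -173.1]
4.1
```

View pics/w1.png

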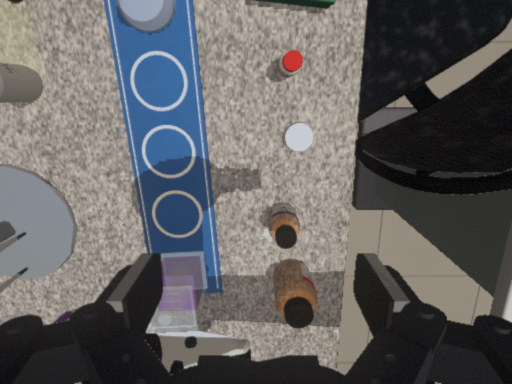

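```bash
python3 - <<'E'
from h import *
p=cv2.imread("pics/w1.png"); d=np.load("pics/w1.npy"); s=np.load("pics/w1_st.npz"); st=dict(position=s["position"],ee_rot=s["ee_rot"])
g=p.min(2); 
for (u,v) in((177,214),(168,151),(159,80)):
    m=np.zeros_like(g); sub=(g>150); 
    yy,xx=np.mgrid[:384,:512]; rr=np.hypot(xx-u,yy-v); m=sub&(rr<36)&(rr>18)
    pts=np.array([atz("wrist",(x,y),4,st)[:2] for y,x in zip(*np.nonzero(m))])
    A=np.c_[2*pts,np.ones(len(pts))]; c=np.linalg.lstsq(A,(pts**2).sum(1),rcond=None)[0]
    print("ring",len(pts),c[:2].round(1),np.sqrt(c[2]+c[0]**2+c[1]**2).round(1))
for n,(u,v),z in(("bigcap",(299,312),95),("smallcap",(286,237),77),("redcap",(293,61),73),("wcap",(299,137),14)):
    print(n,atz("wrist",(u,v),z,st).round(1), "depth",d[v,u])
E
python3 - <<'E'
import cv2
p=cv2.imread("pics/w1.png"); c=p[30:345,110:360]; cv2.imwrite("pics/w1c.png",cv2.resize(c,(500,600)[0:2] if 0 else (476,600),interpolation=cv2.INTER_CUBIC))
from h import *
d=arm.get_image("side")[1];c="side"
v,u=np.mgrid[:384,:512]; K=arm.camera_params(c)["mtx"]; T=arm.camera_params(c)["world_to_cam"]
P=np.stack([(u-K[0,2])/K[0,0]*d,(v-K[1,2])/K[1,1]*d,d],-1).reshape(-1,3)
W=(P-T[:3,3])@T[:3,:3]
m=(W[:,1]>-800)&(W[:,1]<-150)&(W[:,0]>150)&(W[:,0]<400)&(d.reshape(-1)>0)
for y in range(-800,-150,50):
    k=m&(W[:,1]>=y)&(W[:,1]<y+50); print(y,W[k].max(0).round())
E
```

```text
ring 12 [587.7 -67.6] 7.7
ring 344 [ 634.8 -152.2] 34.6
ring 567 [ 639.5 -239.8] 32.0
bigcap [473.6  18.3  95. ] depth 384.15884
smallcap [489.2 -69.   77. ] depth 376.8819
redcap [ 486.1 -256.    73. ] depth 324.84982
wcap [ 470.3 -174.1   14. ] depth 403.98154
-800 [ 400. -750.    3.]
-750 [ 400. -700.    6.]
-700 [ 400. -650.    4.]
-650 [ 400. -600.    3.]
-600 [ 400. -550.    6.]
-550 [ 400. -500.    3.]
-500 [ 400. -450.    6.]
-450 [ 400. -400.    7.]
-400 [ 400. -350.    4.]
-350 [ 400. -300.    5.]
-300 [ 400. -250.    5.]
-250 [ 400. -200.    4.]
-200 [ 400. -150.   59.]
```

View pics/w1c.png

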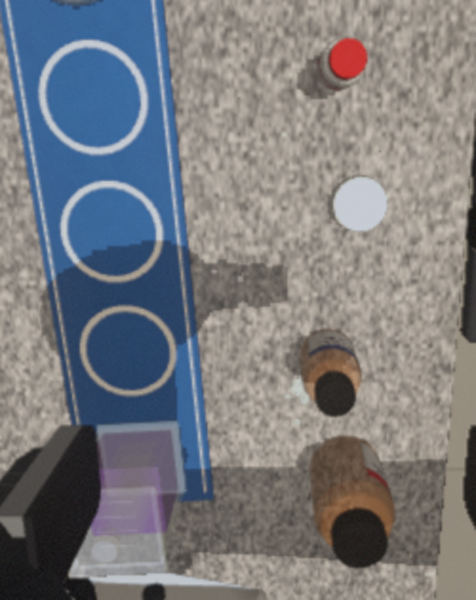

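```bash
python3 - <<'E'
from h import *
s=np.load("pics/w1_st.npz"); st=dict(position=s["position"],ee_rot=s["ee_rot"])
c=[atz("wrist",uv,4,st)[:2] for uv in((177.2,213.7),(168.5,151.3),(159.1,80.9))]
print(np.round(c,1)); v=np.array(c[0])-c[2]; print(np.linalg.norm(v),np.degrees(np.arctan2(v[1],v[0])))
for uv,z in (((297.9,312.4),95),((285.9,236.3),77),((292.5,60.7),73)): print(atz("wrist",uv,z,st)[:2].round(1))
# side/top check by pixels: ring centres
for cam,uvs in(("side",[(249.5,181.5),(276.5,181),(303.5,181)]),("top",[(246,185),(271.5,183),(297.5,181)])):
    print(cam,[atz(cam,u,4)[:2].round(1) for u in uvs])
p,d=arm.get_image("top"); cv2.imwrite("pics/t1.png",cv2.resize(p[150:260,190:390],(800,440),interpolation=cv2.INTER_CUBIC))
E
```

```text
[[ 630.2  -70.5]
 [ 634.9 -155.3]
 [ 639.  -240.2]]
169.97234322178574 92.95616382623946
[474.9  18.9]
[489.3 -69.9]
[ 486.6 -256.3]
side [array([628.7, -74.6]), array([ 632.9, -159.4]), array([ 635.2, -244.4])]
top [array([628.7, -71.9]), array([ 633.2, -156.5]), array([ 637.6, -242.9])]
```

View pics/t1.png

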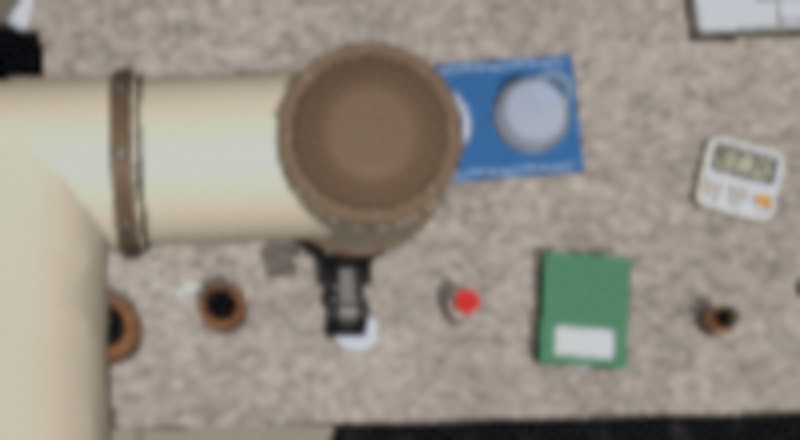

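```bash
python3 - <<'E'
from h import *
s=arm.read_state(); print(s["joints"].round(2),s["clock"])
for c in("side","top"):
    p,d=arm.get_image(c); cv2.imwrite(f"pics/{c}2.png",p)
E
```

```text
[ 0.02  0.21 -0.12 -0.   -1.24 -0.02] 4.2
```

View pics/side2.png

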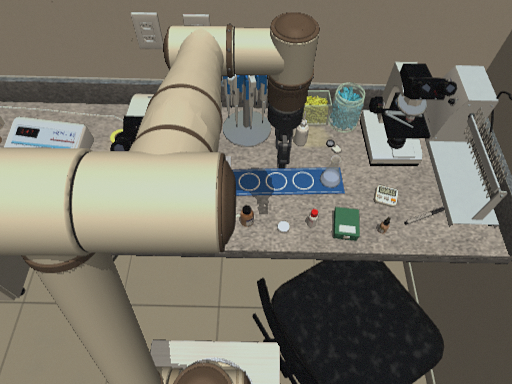

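View pics/top2.png

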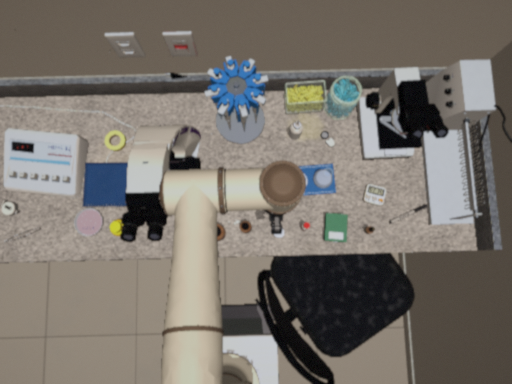

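```bash
python3 - <<'E'
from h import *
np.set_printoptions(precision=0,suppress=True)
s=arm.read_state();print(s["position"])
for c in("top","side"):
    p,d=arm.get_image(c)
    v,u=np.mgrid[:384,:512]; K=arm.camera_params(c)["mtx"]; T=arm.camera_params(c)["world_to_cam"]
    P=np.stack([(u-K[0,2])/K[0,0]*d,(v-K[1,2])/K[1,1]*d,d],-1).reshape(-1,3)
    W=((P-T[:3,3])@T[:3,:3]).reshape(384,512,3)
    pts=[(283,185),(230,190),(180,190),(195,230),(190,290),(190,340),(210,190)] if c=="top" else [(294,30),(250,48),(195,48),(285,80),(285,120),(180,110),(120,200)]
    for q in pts: print(c,q,W[q[1],q[0]])
    # extents of arm points: z>300,-250<y<250,
    A=W.reshape(-1,3); 
    for z in range(200,900,50):
        k=(A[:,2]>z)&(A[:,2]<z+50)&(A[:,1]>-300)&(A[:,1]<60)&(A[:,0]>100)&(A[:,0]<720)
        if k.sum()>5: print(c,z,k.sum(),A[k].min(0),A[k].max(0))
E
```

```text
[ 520. -149.  281.]
top (283, 185) [ 513. -148.  641.]
top (230, 190) [510. -54. 620.]
top (180, 190) [513.  35. 621.]
top (195, 230) [438.   5. 647.]
top (190, 290) [341.   8. 687.]
top (190, 340) [270.   3. 717.]
top (210, 190) [511. -18. 621.]
top 300 15 [ 447. -153.  333.] [ 478. -134.  350.]
top 350 162 [ 447. -163.  350.] [ 491. -132.  400.]
top 400 76 [ 453. -168.  400.] [ 496. -119.  449.]
top 450 17 [ 480. -158.  469.] [ 492. -120.  491.]
top 500 77 [ 476. -190.  533.] [ 504. -122.  550.]
top 550 391 [ 472. -177.  551.] [563.  60. 600.]
top 600 7052 [ 322. -189.  600.] [561.  60. 650.]
top 650 4411 [202. -41. 650.] [440.  54. 700.]
top 700 3175 [205. -38. 700.] [311.  49. 733.]
side (294, 30) [ 495. -147.  639.]
side (250, 48) [490. -75. 606.]
side (195, 48) [434.   8. 647.]
side (285, 80) [ 479. -139.  548.]
side (285, 120) [ -86.  -85. 1046.]
side (180, 110) [227.  -4. 725.]
side (120, 200) [ 92.  27. 754.]
side 300 79 [ 445. -163.  300.] [ 474. -137.  350.]
side 350 410 [ 445. -168.  350.] [ 509. -131.  400.]
side 400 519 [ 480. -187.  400.] [ 520. -113.  450.]
side 450 627 [ 478. -188.  450.] [ 522. -110.  500.]
side 500 832 [ 474. -193.  500.] [524. -25. 550.]
side 550 2077 [ 446. -191.  550.] [512.  60. 600.]
side 600 4894 [ 265. -191.  600.] [561.  60. 650.]
side 650 2241 [102. -68. 650.] [425.  51. 700.]
side 700 4712 [100. -68. 700.] [299.  59. 750.]
side 750 5449 [100. -62. 750.] [156.  60. 763.]
```

```bash
cat >> h.py <<'E'
def tcp(G,phi,off): 
    a=np.radians(phi); return np.array(G)+off*np.array([0,np.sin(a),-np.cos(a)])
def plan2(wps,step=50,rstep=9,st=None):
    """wps: (TCP xyz, phi, grip, hold), theta=180"""
    st=st or arm.read_state(); p0=np.array(st["position"]); p=p0; R0=R.from_quat(st["ee_rot"]); q=R0; rows=[]
    for t,phi,g,h in wps:
        t=np.array(t); Rt=R.from_euler("x",phi,degrees=True)*R.from_quat([0,1,0,0])
        dv=(q.inv()*Rt).as_rotvec()
        n=max(1,int(np.ceil(np.linalg.norm(t-p)/step)),int(np.ceil(np.degrees(np.linalg.norm(dv))/rstep)))
        for i in range(1,n+1):
            pi=p+(t-p)*i/n; qi=q*R.from_rotvec(dv*i/n)
            rows.append([*(R0.inv().apply(pi-p0)/10).round(2),*np.degrees((R0.inv()*qi).as_rotvec()).round(1),g])
        for _ in range(h): rows.append(list(rows[-1]))
        p,q=t,Rt
    print(len(rows)); print("["+",".join("["+",".join(f"{v:g}" for v in r)+"]" for r in rows)+"]")
E
python3 - <<'E'
from h import *
f=lambda z:tcp((489.3,-69.7,z),15,23)
plan2([(f(140),15,0,0),(f(38),15,0,1)])
E
```

```text
8
[[0.76,2.15,4.07,-3.7,0,0,0],[1.53,4.3,8.14,-7.5,0,0,0],[2.29,6.45,12.2,-11.2,0,0,0],[3.05,8.6,16.27,-15,0,0.1,0],[3.06,8.6,19.67,-15,0,0.1,0],[3.06,8.6,23.07,-15,0,0.1,0],[3.06,8.6,26.47,-15,0,0.1,0],[3.06,8.6,26.47,-15,0,0.1,0]]
```

Call:
move_arm:
  targets:
    - [0.75, 2.1, 3, -3.7, 0, 0, 0]
    - [1.5, 4.3, 6, -7.5, 0, 0, 0]
    - [2.3, 6.5, 11, -11.2, 0, 0, 0]
    - [3.05, 8.6, 16.2, -15, 0, 0, 0]
    - [3.05, 8.6, 16.2, -15, 0, 0, 0]

```text
clock: 5.03
position: [486.7, -64.0, 115.3]
ee_rot: [0.001, 0.991, 0.131, -0.004]
contact_force: [0.2, -0.7, 0.9]
gripper_width: 85.6
```

```bash
python3 - <<'E'
from h import *
s=arm.read_state();print(s["joints"].round(2),s["position"],s["contact_force"])
look("w2",["small_amber_mid","big_amber_mid","jar"])
E
```

```text
[ 0.02  0.32 -0.32 -0.32 -0.96  0.17] [486.72957238 -64.03784875 115.31438768] [ 0.20358979 -0.65353548  0.8952756 ]
small_amber_mid 0.79 [251.2 172.9] [490.4 -66.6]
jar 0.68 [102.7 236.4] [626.3  19.1]
```

View pics/w2.png

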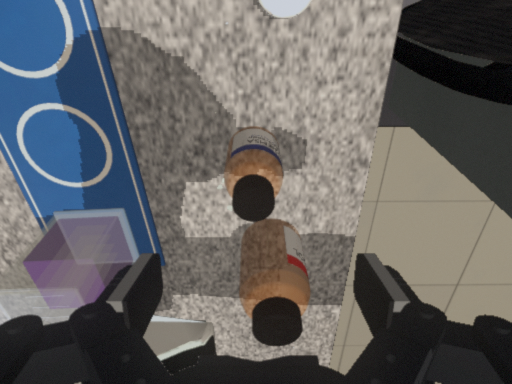

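```bash
python3 - <<'E'
from h import *
st=arm.read_state()
x=atz("wrist",(253,187),77,st);print(x)
print(atz("wrist",(277,311),95,st))
f=lambda z:tcp((490,-68.5,z),15,23)
plan2([(f(90),15,0,0),(f(38),15,0,1)],step=45)
E
```

```text
[494.29337807 -75.97566239  77.        ]
[478.5710626    9.11369456  95.        ]
5
[[0.09,-0.58,2.58,-0,0.1,0.1,0],[0.17,-1.16,5.16,-0.1,0.3,0.1,0],[0.18,-1.83,7.68,-0.1,0.3,0.1,0],[0.2,-2.5,10.19,-0.1,0.3,0.1,0],[0.2,-2.5,10.19,-0.1,0.3,0.1,0]]
```

```bash
python3 - <<'E'
from h import *
st=arm.read_state()
print(atz("wrist",(253,201),77,st)); print(atz("wrist",(277,324),95,st))
E
python3 -c "
import cv2;p=cv2.imread('pics/w2.png')[110:350,180:330];cv2.imwrite('pics/w2c.png',cv2.convertScaleAbs(cv2.resize(p,(375,600),interpolation=cv2.INTER_CUBIC),alpha=2.5))"
```

```text
[494.35515267 -66.37875181  77.        ]
[478.13248299  22.66320878  95.        ]
```

View pics/w2c.png

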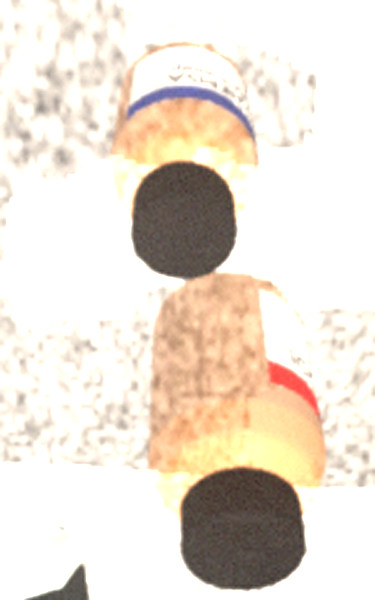

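```bash
python3 - <<'E'
from h import *
f=lambda z:tcp((491.5,-67,z),15,23)
plan2([(f(90),15,0,0),(f(38),15,0,1)],step=45)
E
```

```text
5
[[0.01,-0.51,2.6,-0,0.1,0.1,0],[0.02,-1.02,5.2,-0.1,0.3,0.1,0],[0.03,-1.69,7.72,-0.1,0.3,0.1,0],[0.05,-2.36,10.23,-0.1,0.3,0.1,0],[0.05,-2.36,10.23,-0.1,0.3,0.1,0]]
```

```bash
python3 - <<'E'
from h import *
s=np.load("pics/w2_st.npz"); st=dict(position=s["position"],ee_rot=s["ee_rot"])
print(atz("wrist",(253,201.6),77,st)); print(atz("wrist",(277,324),95,st)); print(arm.read_state()["position"])
f=lambda z:tcp((489.7,-68.5,z),15,23)
plan2([(f(90),15,0,0),(f(38),15,0,1)],step=45)
E
```

```text
[488.96719585 -68.93407021  77.        ]
[473.67056206  16.36522969  95.        ]
[491.4619163  -64.58184151 120.69792198]
5
[[0.1,-0.58,2.58,-0,0.1,0.1,0],[0.2,-1.16,5.16,-0.1,0.3,0.1,0],[0.21,-1.83,7.68,-0.1,0.3,0.1,0],[0.23,-2.5,10.19,-0.1,0.3,0.1,0],[0.23,-2.5,10.19,-0.1,0.3,0.1,0]]
```

Call:
move_arm:
  targets:
    - [0.1, -0.6, 2.6, 0, 0.1, 0, 0]
    - [0.2, -1.2, 5.2, 0, 0.3, 0, 0]
    - [0.2, -1.85, 7.7, 0, 0.3, 0, 0]
    - [0.2, -2.5, 10.2, 0, 0.3, 0, 0]
    - [0.2, -2.5, 10.2, 0, 0.3, 0, 0]
    - [0.2, -2.5, 10.2, 0, 0.3, 0, 0]

```text
clock: 5.98
position: [489.0, -62.0, 15.1]
ee_rot: [-0.001, 0.991, 0.13, -0.001]
contact_force: [0.5, -0.1, 0.6]
gripper_width: 85.3
```

```bash
python3 - <<'E'
from h import *
s=arm.read_state();print(s["joints"].round(2),s["position"],s["contact_force"])
p,d=arm.get_image("wrist");cv2.imwrite("pics/w3.png",p)
p,d=arm.get_image("side");cv2.imwrite("pics/s3.png",p)
E
```

```text
[ 0.02  0.48 -0.39 -0.39 -0.74  0.28] [489.03140222 -61.99443078  15.09509475] [ 0.50075397 -0.10085839  0.61152813]
```

View pics/w3.png

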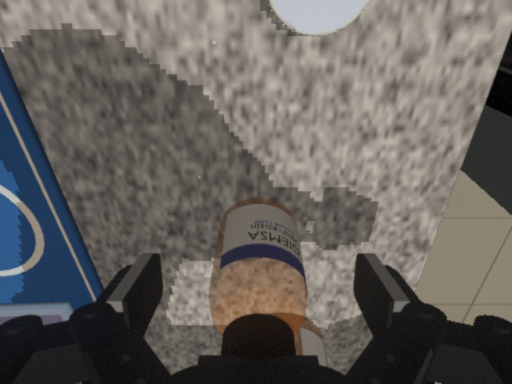

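View pics/s3.png

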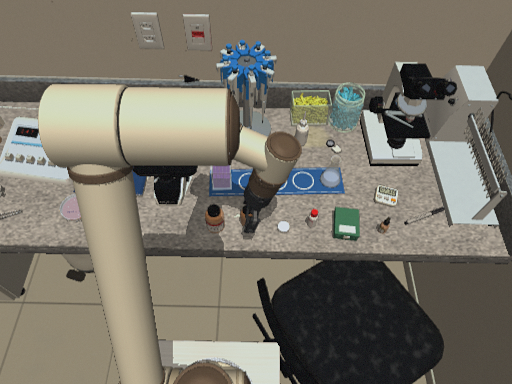

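```bash
cat >> h.py <<'E'
def cloud(c):
    p,d=arm.get_image(c); v,u=np.mgrid[:384,:512]; K=arm.camera_params(c)["mtx"]; T=arm.camera_params(c)["world_to_cam"]
    P=np.stack([(u-K[0,2])/K[0,0]*d,(v-K[1,2])/K[1,1]*d,d],-1)
    return p,((P-T[:3,3])@T[:3,:3])
E
python3 - <<'E'
from h import *
np.set_printoptions(precision=0,suppress=True)
p,W=cloud("side")
for q in((60,130),(130,95),(130,120),(130,160),(180,130),(230,125),(260,145),(285,145),(110,250),(255,200)): print(q,W[q[1],q[0]])
E
```

```text
(60, 130) [219. 136. 696.]
(130, 95) [263.  61. 710.]
(130, 120) [231.  57. 703.]
(130, 160) [212.  66. 653.]
(180, 130) [224.   0. 696.]
(230, 125) [235. -57. 694.]
(260, 145) [490. -99. 351.]
(285, 145) [ 482. -154.  362.]
(110, 250) [147. 111. 531.]
(255, 200) [454. -92. 177.]
```

Call:
move_arm:
  targets:
    - [0, 0, 0, 0, 0, 0, 255]
    - [0, 0, 0, 0, 0, 0, 255]
    - [0, 0, 0, 0, 0, 0, 255]
    - [0, 0, 0, 0, 0, 0, 255]
    - [0, 0, 0, 0, 0, 0, 255]
    - [0, 0, 0, 0, 0, 0, 255]

```text
clock: 6.88
position: [487.7, -61.8, 13.8]
ee_rot: [-0.001, 0.991, 0.131, -0.002]
contact_force: [-0.7, -0.1, 5.5]
gripper_width: 37.1
```

```bash
python3 - <<'E'
from h import *
s=arm.read_state();print(s["position"],s["contact_force"],s["gripper_width"],s["clock"])
f=lambda z:tcp((639.5,-240,z),15,23)
p=s["position"]; a=p+[0,0,150]
plan2([(a,15,255,0),(f(188),15,255,1)],step=45)
E
```

```text
[487.73742856 -61.83557049  13.78085036] [-0.72757406 -0.06019774  5.52552694] 37.111541211853364 6.875
11
[[0.02,0.97,-3.62,-0,-0.1,0,255],[0.03,1.94,-7.24,-0,-0.1,0,255],[0.05,2.91,-10.87,-0,-0.2,0,255],[0.07,3.88,-14.49,-0,-0.3,0.1,255],[-2.46,1.12,-15.28,-0,-0.3,0.1,255],[-4.98,-1.65,-16.06,-0,-0.3,0.1,255],[-7.5,-4.42,-16.85,-0,-0.3,0.1,255],[-10.03,-7.18,-17.64,-0,-0.3,0.1,255],[-12.55,-9.95,-18.42,-0,-0.3,0.1,255],[-15.07,-12.72,-19.21,-0,-0.3,0.1,255],[-15.07,-12.72,-19.21,-0,-0.3,0.1,255]]
```

Call:
move_arm:
  targets:
    - [0, 0.5, -1.8, 0, 0, 0, 255]
    - [0, 1.45, -5.4, 0, 0, 0, 255]
    - [0, 2.4, -9, 0, 0, 0, 255]
    - [0, 3.4, -12.6, 0, -0.2, 0, 255]
    - [0, 3.9, -14.5, 0, -0.3, 0, 255]
    - [-2.5, 1.1, -15.3, 0, -0.3, 0, 255]
    - [-5, -1.65, -16.1, 0, -0.3, 0, 255]
    - [-7.5, -4.4, -16.8, 0, -0.3, 0, 255]
    - [-10, -7.2, -17.6, 0, -0.3, 0, 255]
    - [-12.5, -9.95, -18.4, 0, -0.3, 0, 255]
    - [-15.05, -12.7, -19.2, 0, -0.3, 0, 255]
    - [-15.05, -12.7, -19.2, 0, -0.3, 0, 255]
    - [-15.05, -12.7, -19.2, 0, -0.3, 0, 255]
    - [-15.05, -12.7, -19.2, 0, -0.3, 0, 255]

```text
clock: 8.62
position: [638.5, -233.0, 165.8]
ee_rot: [-0.001, 0.991, 0.131, -0.0]
contact_force: [-0.3, -0.7, -0.6]
gripper_width: 36.9
```

```bash
python3 - <<'E'
from h import *
s=arm.read_state();print(s["joints"].round(2),s["position"],s["contact_force"],s["gripper_width"],s["clock"])
p,d=arm.get_image("wrist");cv2.imwrite("pics/w4.png",p); np.savez("pics/w4_st.npz",position=s["position"],ee_rot=s["ee_rot"])
p,d=arm.get_image("side");cv2.imwrite("pics/s4.png",cv2.resize(p[100:260,170:420],(800,512)))
E
```

```text
[-0.23  0.58  0.24 -0.26 -1.3   0.31] [ 638.46417948 -233.00952487  165.75795994] [-0.28493499 -0.6906858  -0.63952419] 36.92613488164588 8.625
```

View pics/w4.png

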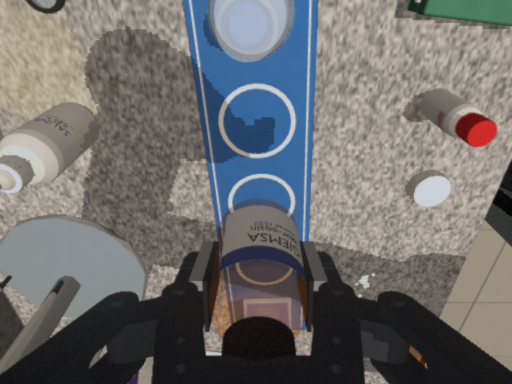

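View pics/s4.png

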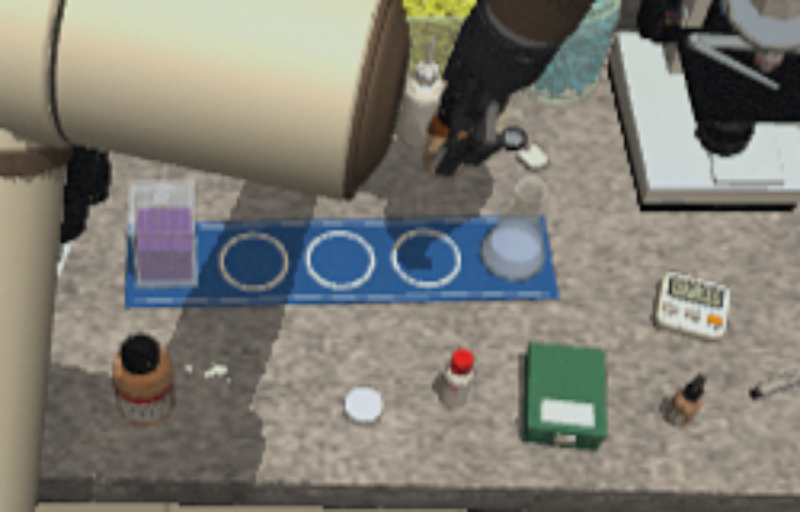

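```bash
python3 - <<'E'
from h import *
s=np.load("pics/w4_st.npz"); st=dict(position=s["position"],ee_rot=s["ee_rot"])
for uv in((257,121),(262,203)): print(atz("wrist",uv,4,st))
for uv in((469,132),): print(atz("wrist",uv,73,st))
s=arm.read_state();print(s["position"])
T=np.array([639.5,-232.5,0])
plan2([(T+[0,0,60],15,255,0),(T+[0,0,22],15,255,0),(T+[0,0,18.5],15,255,2)],step=40)
E
```

```text
[ 639.14370741 -241.30623167    4.        ]
[ 634.03215842 -154.49410377    4.        ]
[ 495.70222145 -258.52269192   73.        ]
[ 638.66906273 -233.13572276  165.86960491]
7
[[-0.03,-0.89,3.41,-0,0,0,255],[-0.05,-1.79,6.83,-0,0,0.1,255],[-0.08,-2.68,10.24,-0,0,0.1,255],[-0.08,-3.66,13.91,-0,0,0.1,255],[-0.08,-3.75,14.25,-0,0,0.1,255],[-0.08,-3.75,14.25,-0,0,0.1,255],[-0.08,-3.75,14.25,-0,0,0.1,255]]
```

Call:
move_arm:
  targets:
    - [0, -0.9, 3.4, 0, 0, 0, 255]
    - [0, -1.8, 6.85, 0, 0, 0, 255]
    - [0, -2.7, 10.25, 0, 0, 0, 255]
    - [0, -3.4, 12.9, 0, 0, 0, 255]
    - [0, -3.7, 13.9, 0, 0, 0, 255]
    - [0, -3.8, 14.25, 0, 0, 0, 255]
    - [0, -3.8, 14.25, 0, 0, 0, 255]
    - [0, -3.8, 14.25, 0, 0, 0, 255]

```text
clock: 9.72
position: [639.8, -233.9, 19.1]
ee_rot: [-0.0, 0.991, 0.13, 0.001]
contact_force: [0.1, 0.1, -0.6]
gripper_width: 37.1
```

Call:
move_arm:
  targets:
    - [0, -0.05, 0.15, 0, 0, 0, 255]
    - [0, -0.05, 0.15, 0, 0, 0, 255]

```text
clock: 9.98
position: [639.7, -234.0, 17.9]
ee_rot: [-0.001, 0.991, 0.13, 0.001]
contact_force: [-1.4, 0.6, 6.3]
gripper_width: 37.0
```

Call:
move_arm:
  targets:
    - [0, 0, 0, 0, 0, 0, 0]
    - [0, 0, 0, 0, 0, 0, 0]
    - [0, 0, 0, 0, 0, 0, 0]
    - [0, 0, 0, 0, 0, 0, 0]
    - [0, 0, 0, 0, 0, 0, 0]
    - [0, 0, 0, 0, 0, 0, 0]

```text
clock: 10.72
position: [639.0, -233.8, 16.0]
ee_rot: [-0.0, 0.991, 0.131, -0.0]
contact_force: [0.4, -0.1, -0.2]
gripper_width: 85.3
```

```bash
python3 - <<'E'
from h import *
s=arm.read_state();p=s["position"];print(p,s["gripper_width"])
p1=p+[0,0,150]; f=lambda z:tcp((474.5,18.5,z),30,25)
plan2([(p1,15,0,0),(f(200),30,0,2)],step=50)
E
```

```text
[ 639.01690579 -233.80110423   16.03493304] 85.29351715664367
12
[[0,1.29,-4.83,0,-0,0,0],[0,2.59,-9.66,0,-0,0,0],[0,3.88,-14.49,0,-0,0,0],[2.35,7.58,-13.68,-2.1,-0,0,0],[4.7,11.28,-12.87,-4.3,-0,0,0],[7.05,14.98,-12.06,-6.4,-0,0,0],[9.39,18.68,-11.25,-8.6,-0,0,0],[11.74,22.39,-10.44,-10.7,-0,0,0],[14.09,26.09,-9.63,-12.9,-0,0,0],[16.44,29.79,-8.82,-15,-0,0,0],[16.44,29.79,-8.82,-15,-0,0,0],[16.44,29.79,-8.82,-15,-0,0,0]]
```

Call:
move_arm:
  targets:
    - [0, 0.7, -2.4, 0, 0, 0, 0]
    - [0, 2, -7.2, 0, 0, 0, 0]
    - [0, 3.9, -14.5, 0, 0, 0, 0]
    - [2.35, 7.6, -13.7, -3, 0, 0, 0]
    - [4.7, 11.3, -12.9, -6, 0, 0, 0]
    - [7, 15, -12, -9, 0, 0, 0]
    - [9.4, 18.7, -11.2, -12, 0, 0, 0]
    - [11.7, 22.4, -10.4, -15, 0, 0, 0]
    - [14.1, 26.1, -9.6, -15, 0, 0, 0]
    - [16.4, 29.8, -8.8, -15, 0, 0, 0]
    - [16.4, 29.8, -8.8, -15, 0, 0, 0]
    - [16.4, 29.8, -8.8, -15, 0, 0, 0]
    - [16.4, 29.8, -8.8, -15, 0, 0, 0]

```text
clock: 12.35
position: [475.5, 30.5, 178.1]
ee_rot: [0.0, 0.966, 0.259, 0.0]
contact_force: [0.7, 0.4, -0.2]
gripper_width: 85.0
```

```bash
python3 - <<'E'
from h import *
s=arm.read_state();print(s["joints"].round(2),s["position"],s["contact_force"],s["clock"])
look("w5",["big_amber_mid","small_amber_mid"])
p,W=cloud("side");cv2.imwrite("pics/s5.png",p)
E
```

```text
[ 0.03  0.25 -0.23 -0.58 -1.14  0.23] [475.54933288  30.51387509 178.08007485] [ 0.7018138   0.42557869 -0.150214  ] 12.35
big_amber_mid 0.81 [264.9  93.8] [470.3  21.4]
big_amber_mid 0.69 [241.7 287.5] [498. 320.]
```

View pics/w5.png

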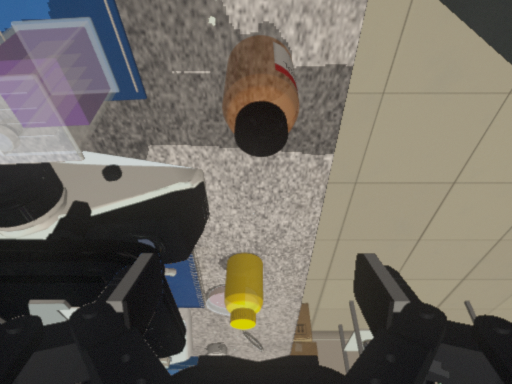

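View pics/s5.png

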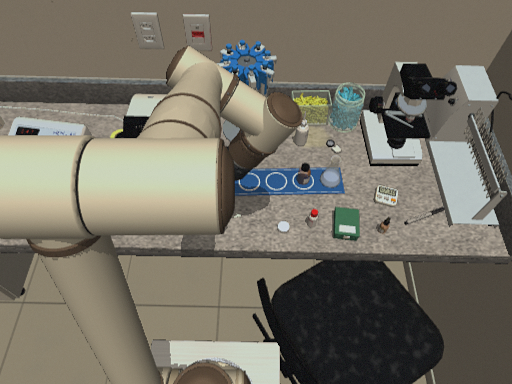

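```bash
python3 - <<'E'
from h import *
np.set_printoptions(precision=0,suppress=True)
s=np.load("pics/w5_st.npz"); st=dict(position=s["position"],ee_rot=s["ee_rot"])
print(atz("wrist",(260.5,130.5),95,st))
p,W=cloud("side")
for q in((185,60),(170,65),(195,55),(178,80),(215,90),(245,100),(280,110),(200,110),(160,130)): print(q,W[q[1],q[0]])
A=W.reshape(-1,3);k=(A[:,2]>420)&(A[:,0]>330);print(A[k].min(0),A[k].max(0))
for z in range(400,640,40):
    j=k&(A[:,2]>=z)&(A[:,2]<z+40);print(z,A[j].min(0),A[j].max(0))
E
```

```text
[474.  19.  95.]
(185, 60) [503.  41. 568.]
(170, 65) [504.  70. 555.]
(195, 55) [517.  25. 568.]
(178, 80) [482.  55. 540.]
(215, 90) [392. -22. 601.]
(245, 100) [472. -67. 503.]
(280, 110) [ 458. -133.  494.]
(200, 110) [266. -18. 685.]
(160, 130) [190.  11. 733.]
[ 330. -179.  420.] [543.  82. 659.]
400 [ 432. -153.  420.] [470. -58. 440.]
440 [ 432. -179.  440.] [516. -18. 480.]
480 [ 433. -165.  480.] [533.  79. 520.]
520 [429. -53. 520.] [541.  82. 560.]
560 [365. -30. 560.] [543.  68. 600.]
600 [330. -33. 600.] [429.  42. 640.]
```

```bash
python3 - <<'E'
from h import *
f=lambda z:tcp((474.3,18.8,z),33,25)
plan2([(f(110),33,0,2)],step=45)
E
```

```text
4
[[0.04,-2.15,3.89,-1.5,-0,-0,0],[0.08,-4.3,7.78,-3,-0,-0,0],[0.08,-4.3,7.78,-3,-0,-0,0],[0.08,-4.3,7.78,-3,-0,-0,0]]
```

Call:
move_arm:
  targets:
    - [0, -2.15, 3.9, -1.5, 0, 0, 0]
    - [0.1, -4.3, 7.8, -3, 0, 0, 0]
    - [0.1, -4.3, 7.8, -3, 0, 0, 0]
    - [0.1, -4.3, 7.8, -3, 0, 0, 0]

```text
clock: 13.1
position: [474.9, 32.6, 90.3]
ee_rot: [-0.001, 0.959, 0.284, 0.001]
contact_force: [-0.0, -0.2, -0.2]
gripper_width: 85.6
```

```bash
python3 - <<'E'
from h import *
np.set_printoptions(precision=0,suppress=True)
s=arm.read_state();print(s["position"],s["contact_force"])
for c in("side","top"):
    p,W=cloud(c);cv2.imwrite(f"pics/{c}6.png",p)
    A=W.reshape(-1,3)
    for z in range(340,560,40):
        for x in range(420,580,40):
            j=(A[:,0]>x)&(A[:,0]<x+40)&(A[:,2]>=z)&(A[:,2]<z+40)&(A[:,1]<85); m=(A[:,0]>x)&(A[:,0]<x+40)&(A[:,2]>=z)&(A[:,2]<z+40)&(A[:,1]>85)&(A[:,1]<300)
            if j.any() or m.any():print(c,z,x,"arm ymax",A[j][:,1].max() if j.any() else None,"mic ymin",A[m][:,1].min() if m.any() else None)
E
```

```text
[475.  33.  90.] [-0. -0. -0.]
side 340 420 arm ymax -73.06590463936342 mic ymin None
side 340 460 arm ymax -66.38634646039108 mic ymin None
side 340 500 arm ymax -166.40411198940697 mic ymin None
side 380 420 arm ymax -81.51738081798806 mic ymin None
side 380 460 arm ymax -63.799360107338074 mic ymin None
side 380 500 arm ymax -73.52331308152651 mic ymin None
side 420 460 arm ymax -57.63592614400214 mic ymin None
side 420 500 arm ymax 51.509372629401526 mic ymin None
side 420 540 arm ymax 55.18844130743963 mic ymin None
side 460 460 arm ymax -27.27432450196099 mic ymin None
side 460 500 arm ymax 46.622681425062815 mic ymin None
side 460 540 arm ymax 47.30821978367128 mic ymin None
side 500 420 arm ymax -11.79546953954106 mic ymin None
side 500 460 arm ymax -0.9752916043197647 mic ymin None
side 540 420 arm ymax 0.6320451892089496 mic ymin None
top 340 420 arm ymax -71.43935338811885 mic ymin 121.07574072735588
top 340 460 arm ymax -60.06700972361093 mic ymin 114.63643722769866
top 340 500 arm ymax -111.3844490118663 mic ymin 117.91910408729156
top 340 540 arm ymax None mic ymin 122.
[... 177 characters left out ...]
628899745394 mic ymin 128.03369263365502
top 380 540 arm ymax -54.15961657264227 mic ymin 128.5101334035722
top 420 460 arm ymax -41.78457654367901 mic ymin None
top 420 500 arm ymax 61.832535491908935 mic ymin None
top 420 540 arm ymax 61.156118271384436 mic ymin None
top 460 420 arm ymax -41.892279444949246 mic ymin None
top 460 460 arm ymax 32.679907041483396 mic ymin None
top 460 500 arm ymax 53.399905065405484 mic ymin None
top 460 540 arm ymax 53.406226186832846 mic ymin None
top 500 420 arm ymax 36.073295770338746 mic ymin None
top 500 460 arm ymax 31.825834676959396 mic ymin None
top 500 500 arm ymax 7.159442925717291 mic ymin None
top 540 420 arm ymax 33.60045167714767 mic ymin None
```

View pics/top6.png

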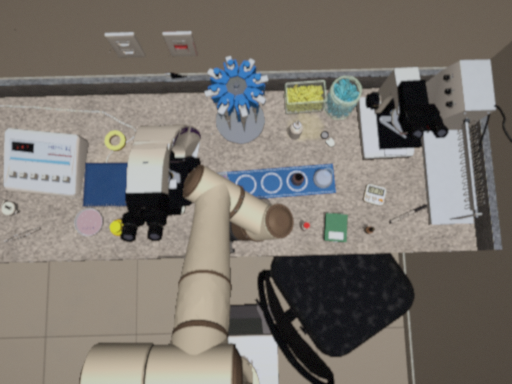

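```bash
python3 - <<'E'
from h import *
f=lambda z:tcp((474.3,18.8,z),33,25)
plan2([(f(57),33,0,2)],step=45)
E
```

```text
4
[[0.06,-1.52,2.3,-0,0.1,0.1,0],[0.12,-3.04,4.6,-0,0.2,0.2,0],[0.12,-3.04,4.6,-0,0.2,0.2,0],[0.12,-3.04,4.6,-0,0.2,0.2,0]]
```

Call:
move_arm:
  targets:
    - [0.05, -1.5, 2.3, 0, 0, 0, 0]
    - [0.1, -3, 4.6, 0, 0.1, 0.1, 0]
    - [0.1, -3, 4.6, 0, 0.1, 0.1, 0]
    - [0.1, -3, 4.6, 0, 0.1, 0.1, 0]

```text
clock: 13.7
position: [474.0, 32.8, 35.9]
ee_rot: [-0.0, 0.959, 0.284, 0.0]
contact_force: [-0.4, 0.0, -0.7]
gripper_width: 85.1
```

```bash
python3 - <<'E'
from h import *
s=arm.read_state();print(s["position"],s["contact_force"])
p,d=arm.get_image("wrist");cv2.imwrite("pics/w7.png",p)
E
```

```text
[474.00068644  32.81603814  35.88868876] [-0.39379056  0.00585044 -0.65123831]
```

View pics/w7.png

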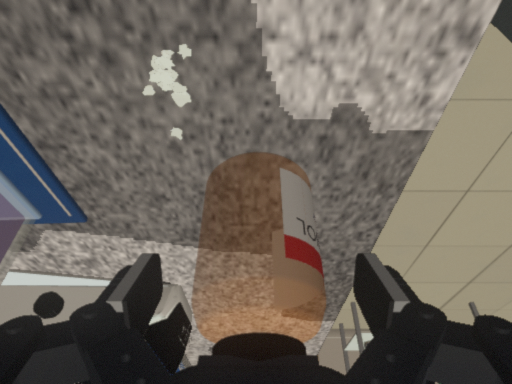

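The big bottle is centred between the open fingers (about column 260). I'll close the gripper.

Call:
move_arm:
  targets:
    - [0, 0, 0, 0, 0, 0, 255]
    - [0, 0, 0, 0, 0, 0, 255]
    - [0, 0, 0, 0, 0, 0, 255]
    - [0, 0, 0, 0, 0, 0, 255]
    - [0, 0, 0, 0, 0, 0, 255]

```text
clock: 14.38
position: [473.5, 32.7, 35.4]
ee_rot: [-0.0, 0.959, 0.284, -0.0]
contact_force: [-1.2, -1.3, 5.5]
gripper_width: 51.6
```

```bash
python3 - <<'E'
from h import *
s=arm.read_state();p=s["position"];print(p,s["contact_force"],s["gripper_width"],s["clock"])
T=np.array([630.2,-70.7+14,p[2]+4])
plan2([(p+[0,0,40],33,255,0),(p+[0,-60,150],33,255,0),(T+[0,-10,140],33,255,2)],step=42)
E
```

```text
[473.52055885  32.74957168  35.38226209] [-1.15650264 -1.31010059  5.45019216] 51.57865358104721 14.375
10
[[0,2.18,-3.35,0,-0,0,255],[0.01,2.5,-7.52,0,-0,0,255],[0.01,2.82,-11.68,0,-0,0,255],[0.01,3.14,-15.85,0,-0,0,255],[-3.9,2.23,-16.26,0,-0,0,255],[-7.82,1.32,-16.68,0,-0,0,255],[-11.74,0.41,-17.09,0,-0,0,255],[-15.65,-0.5,-17.51,0,-0,0,255],[-15.65,-0.5,-17.51,0,-0,0,255],[-15.65,-0.5,-17.51,0,-0,0,255]]
```

Call:
move_arm:
  targets:
    - [0, 1.1, -1.7, 0, 0, 0, 255]
    - [0, 2.2, -3.4, 0, 0, 0, 255]
    - [0, 2.5, -7.5, 0, 0, 0, 255]
    - [0, 2.8, -11.7, 0, 0, 0, 255]
    - [0, 3.1, -15.8, 0, 0, 0, 255]
    - [-3.9, 2.2, -16.3, 0, 0, 0, 255]
    - [-7.8, 1.3, -16.7, 0, 0, 0, 255]
    - [-11.7, 0.4, -17.1, 0, 0, 0, 255]
    - [-15.65, -0.5, -17.5, 0, 0, 0, 255]
    - [-15.65, -0.5, -17.5, 0, 0, 0, 255]
    - [-15.65, -0.5, -17.5, 0, 0, 0, 255]
    - [-15.65, -0.5, -17.5, 0, 0, 0, 255]

```text
clock: 15.88
position: [628.8, -66.4, 178.6]
ee_rot: [0.0, 0.959, 0.284, -0.001]
contact_force: [0.1, 0.2, -0.3]
gripper_width: 51.6
```

```bash
python3 - <<'E'
from h import *
s=arm.read_state();p=s["position"];print(p,s["joints"].round(2),s["contact_force"],s["gripper_width"],s["clock"])
q,d=arm.get_image("wrist");cv2.imwrite("pics/w8.png",q); np.savez("pics/w8_st.npz",position=s["position"],ee_rot=s["ee_rot"])
T=np.array([630.2,-56.5,0])
plan2([(T+[0,0,60],33,255,0),(T+[0,0,40],33,255,2)],step=42)
E
```

```text
[628.83031724 -66.40701175 178.57050458] [-0.15  0.53  0.2  -0.58 -1.38  0.3 ] [ 0.12609875  0.18108904 -0.2575646 ] 51.56744456733523 15.875
6
[[-0.05,-1.88,3.5,-0,-0,-0,255],[-0.1,-3.75,7,-0,-0.1,-0,255],[-0.15,-5.63,10.5,-0,-0.1,-0.1,255],[-0.15,-6.72,12.17,-0,-0.1,-0.1,255],[-0.15,-6.72,12.17,-0,-0.1,-0.1,255],[-0.15,-6.72,12.17,-0,-0.1,-0.1,255]]
```

View pics/w8.png

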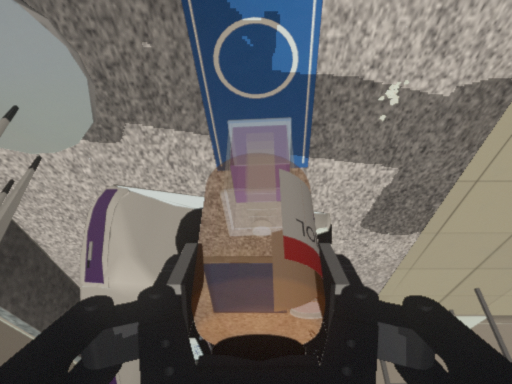

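```bash
python3 - <<'E'
from h import *
s=np.load("pics/w8_st.npz"); st=dict(position=s["position"],ee_rot=s["ee_rot"])
print(atz("wrist",(256,58),4,st))
E
```

```text
[629.79446256 -72.82628118   4.        ]
```

Call:
move_arm:
  targets:
    - [-0.05, -1.85, 3.5, 0, 0, 0, 255]
    - [-0.1, -3.75, 7, 0, 0, 0, 255]
    - [-0.15, -5.6, 10.4, 0, 0, 0, 255]
    - [-0.15, -6.5, 11.8, 0, 0, 0, 255]
    - [-0.15, -6.7, 12.1, 0, 0, 0, 255]
    - [-0.15, -6.7, 12.1, 0, 0, 0, 255]
    - [-0.15, -6.7, 12.1, 0, 0, 0, 255]

```text
clock: 16.8
position: [631.9, -57.3, 41.7]
ee_rot: [-0.0, 0.959, 0.284, 0.0]
contact_force: [0.3, 0.2, -0.9]
gripper_width: 51.8
```

Call:
move_arm:
  targets:
    - [0, -0.12, 0.18, 0, 0, 0, 255]
    - [0, -0.12, 0.18, 0, 0, 0, 255]

```text
clock: 17.05
position: [631.7, -57.2, 39.4]
ee_rot: [-0.0, 0.959, 0.284, 0.0]
contact_force: [-0.5, -0.7, 4.6]
gripper_width: 51.6
```

Call:
move_arm:
  targets:
    - [0, 0, 0, 0, 0, 0, 0]
    - [0, 0, 0, 0, 0, 0, 0]
    - [0, 0, 0, 0, 0, 0, 0]
    - [0, 0, 0, 0, 0, 0, 0]
    - [0, 0, 0, 0, 0, 0, 0]

```text
clock: 17.68
position: [630.8, -56.9, 37.6]
ee_rot: [0.0, 0.959, 0.284, -0.001]
contact_force: [-0.4, -0.5, 0.2]
gripper_width: 85.5
```

```bash
python3 - <<'E'
from h import *
s=arm.read_state();p=s["position"];print(p,s["gripper_width"])
f=lambda z:tcp((486.3,-256.3,z),12,22)
plan2([(p+[0,0,50],33,0,0),(p+[0,-30,150],33,0,0),(f(190),12,0,2)],step=50)
E
```

```text
[630.84535751 -56.9442945   37.62648471] 85.49422399876262
11
[[0.01,2.72,-4.19,0,-0.1,-0.1,0],[0.02,3.7,-7.53,0,-0.1,-0.1,0],[0.03,4.68,-10.87,0,-0.1,-0.1,0],[0.04,5.65,-14.21,0,-0.1,-0.1,0],[2.93,2.68,-15.68,4.2,-0.1,-0.1,0],[5.82,-0.3,-17.15,8.4,-0.1,-0.1,0],[8.71,-3.28,-18.62,12.6,-0.1,-0.1,0],[11.6,-6.25,-20.08,16.8,-0.1,-0.1,0],[14.49,-9.23,-21.55,21,-0.1,-0.1,0],[14.49,-9.23,-21.55,21,-0.1,-0.1,0],[14.49,-9.23,-21.55,21,-0.1,-0.1,0]]
```

Call:
move_arm:
  targets:
    - [0, 1.4, -2.1, 0, 0, 0, 0]
    - [0, 2.7, -4.2, 0, 0, 0, 0]
    - [0, 4.2, -9.2, 0, 0, 0, 0]
    - [0, 5.6, -14.2, 0, 0, 0, 0]
    - [2.9, 2.7, -15.7, 3, 0, 0, 0]
    - [5.8, -0.3, -17.1, 7, 0, 0, 0]
    - [8.7, -3.3, -18.6, 12, 0, 0, 0]
    - [11.6, -6.2, -20.1, 17, 0, 0, 0]
    - [14.5, -9.2, -21.5, 21, 0, 0, 0]
    - [14.5, -9.2, -21.5, 21, 0, 0, 0]
    - [14.5, -9.2, -21.5, 21, 0, 0, 0]
    - [14.5, -9.2, -21.5, 21, 0, 0, 0]

```text
clock: 19.18
position: [487.3, -251.0, 169.1]
ee_rot: [-0.0, 0.995, 0.104, -0.0]
contact_force: [0.5, 0.4, 0.2]
gripper_width: 85.2
```

```bash
python3 - <<'E'
from h import *
s=arm.read_state();print(s["position"],s["contact_force"],s["clock"])
look("w9",["red_cap_mid","slide_box","white_cap_mid"])
q,d=arm.get_image("side");cv2.imwrite("pics/s9.png",q)
E
```

```text
[ 487.25422331 -250.97382547  169.08929067] [0.54242989 0.40712549 0.16538094] 19.175
red_cap_mid 0.83 [261.3 142.9] [ 484.2 -258. ]
red_cap_mid 0.17 [ 76.9 168.6] [ 641.7 -234.8]
slide_box 0.68 [266.5   5.8] [ 480.4 -355.9]
white_cap_mid 0.82 [275.1 212.6] [ 469.3 -171.7]
```

View pics/w9.png

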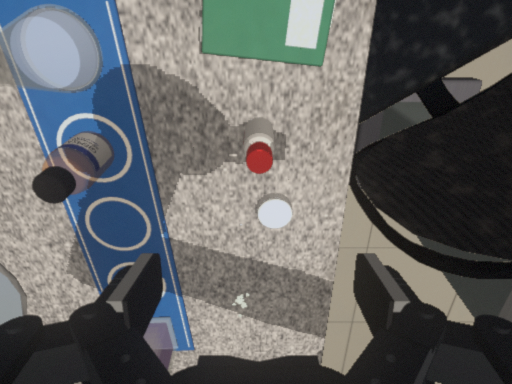

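View pics/s9.png

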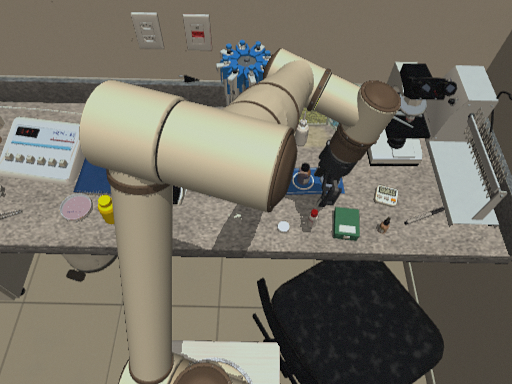

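```bash
python3 - <<'E'
from h import *
q,d=arm.get_image("top");cv2.imwrite("pics/t9.png",cv2.resize(q[140:260,180:400],(800,436),interpolation=cv2.INTER_CUBIC))
q=cv2.imread("pics/w9.png");cv2.imwrite("pics/w9c.png",cv2.resize(q[130:384,20:220],(472,600),interpolation=cv2.INTER_CUBIC))
st=np.load("pics/w9_st.npz"); st=dict(position=st["position"],ee_rot=st["ee_rot"])
print(atz("wrist",(259,158),73,st))
E
```

```text
[ 486.22545263 -260.06688703   73.        ]
```

View pics/t9.png

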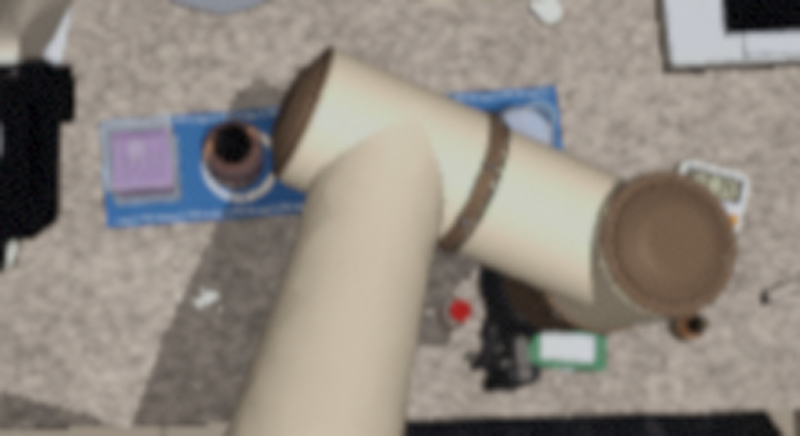

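View pics/w9c.png

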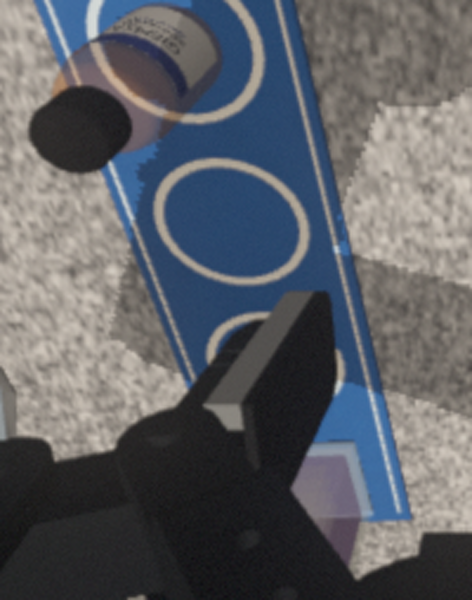

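```bash
python3 - <<'E'
from h import *
f=lambda z:tcp((486,-258,z),12,22)
plan2([(f(90),12,0,0),(f(36),12,0,2)],step=50)
E
```

```text
6
[[0.01,-1.15,4.85,0,-0.1,-0,0],[0.02,-2.3,9.7,0,-0.2,-0,0],[0.01,-2.87,12.34,0,-0.2,-0,0],[0,-3.43,14.98,0,-0.2,-0,0],[0,-3.43,14.98,0,-0.2,-0,0],[0,-3.43,14.98,0,-0.2,-0,0]]
```

Call:
move_arm:
  targets:
    - [0, -1.15, 4.85, 0, 0, 0, 0]
    - [0, -2.3, 9.7, 0, -0.1, 0, 0]
    - [0, -2.9, 12.3, 0, -0.1, 0, 0]
    - [0, -3.4, 15, 0, -0.2, 0, 0]
    - [0, -3.4, 15, 0, -0.2, 0, 0]
    - [0, -3.4, 15, 0, -0.2, 0, 0]

```text
clock: 20.23
position: [486.6, -253.7, 15.4]
ee_rot: [-0.0, 0.995, 0.104, 0.001]
contact_force: [-0.3, -0.2, 0.6]
gripper_width: 85.3
```

```bash
python3 - <<'E'
from h import *
s=arm.read_state();print(s["position"],s["contact_force"],s["clock"])
q,d=arm.get_image("wrist");cv2.imwrite("pics/w10.png",q)
E
```

```text
[ 486.60665397 -253.65521947   15.39795615] [-0.27350062 -0.23741567  0.55732226] 20.225
```

View pics/w10.png

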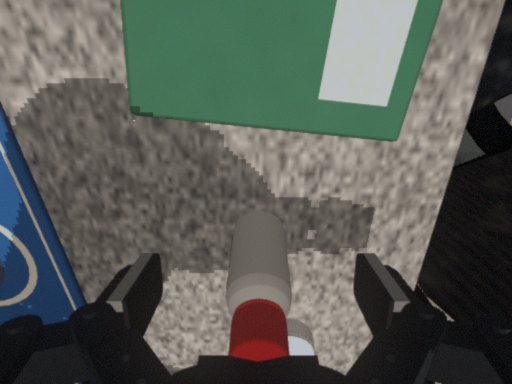

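Call:
move_arm:
  targets:
    - [0, 0, 0, 0, 0, 0, 255]
    - [0, 0, 0, 0, 0, 0, 255]
    - [0, 0, 0, 0, 0, 0, 255]
    - [0, 0, 0, 0, 0, 0, 255]
    - [0, 0, 0, 0, 0, 0, 255]
    - [0, 0, 0, 0, 0, 0, 255]

```text
clock: 21.02
position: [486.1, -253.5, 15.0]
ee_rot: [0.0, 0.995, 0.104, 0.001]
contact_force: [-0.3, 0.4, 4.6]
gripper_width: 24.9
```

```bash
python3 - <<'E'
from h import *
s=arm.read_state();p=s["position"];print(p,s["contact_force"],s["gripper_width"],s["clock"])
T=np.array([634.5,-155.3+4.5,p[2]+4])
plan2([(p+[0,0,160],12,255,0),(T+[0,0,150],12,255,2)],step=42)
E
```

```text
[ 486.1267014  -253.45730017   15.01707758] [-0.33510016  0.35690682  4.61062526] 24.936822240161767 21.025
11
[[-0.01,0.83,-3.91,-0,0,-0,255],[-0.01,1.66,-7.83,-0,0,-0,255],[-0.02,2.49,-11.74,-0,0.1,-0,255],[-0.03,3.32,-15.65,-0,0.1,-0,255],[-2.99,5.3,-15.1,-0,0.1,-0,255],[-5.96,7.29,-14.55,-0,0.1,-0,255],[-8.93,9.27,-14.01,-0,0.1,-0,255],[-11.89,11.26,-13.46,-0,0.1,-0,255],[-14.86,13.24,-12.91,-0,0.1,-0,255],[-14.86,13.24,-12.91,-0,0.1,-0,255],[-14.86,13.24,-12.91,-0,0.1,-0,255]]
```

Call:
move_arm:
  targets:
    - [0, 0.4, -2, 0, 0, 0, 255]
    - [0, 1.25, -5.9, 0, 0, 0, 255]
    - [0, 2.1, -9.8, 0, 0, 0, 255]
    - [0, 2.9, -13.7, 0, 0, 0, 255]
    - [0, 3.3, -15.6, 0, 0, 0, 255]
    - [-3, 5.3, -15.1, 0, 0, 0, 255]
    - [-6, 7.3, -14.5, 0, 0, 0, 255]
    - [-9, 9.3, -14, 0, 0, 0, 255]
    - [-11.9, 11.3, -13.5, 0, 0, 0, 255]
    - [-14.85, 13.2, -12.9, 0, 0, 0, 255]
    - [-14.85, 13.2, -12.9, 0, 0, 0, 255]
    - [-14.85, 13.2, -12.9, 0, 0, 0, 255]
    - [-14.85, 13.2, -12.9, 0, 0, 0, 255]

```text
clock: 22.65
position: [633.5, -151.7, 168.3]
ee_rot: [0.001, 0.995, 0.105, 0.0]
contact_force: [-0.2, 0.1, -0.2]
gripper_width: 24.7
```

```bash
python3 - <<'E'
from h import *
s=arm.read_state();p=s["position"];print(p,s["contact_force"],s["gripper_width"],s["clock"])
q,d=arm.get_image("wrist");cv2.imwrite("pics/w11.png",q);np.savez("pics/w11_st.npz",position=s["position"],ee_rot=s["ee_rot"])
T=np.array([634.5,-150.8,0])
plan2([(T+[0,0,60],12,255,0),(T+[0,0,20],12,255,2)],step=42)
E
```

```text
[ 633.51502419 -151.67791538  168.27744148] [-0.22103248  0.12028661 -0.15503423] 24.66515829094482 22.65
6
[[-0.03,-0.72,3.54,0,0,-0,255],[-0.05,-1.44,7.09,0,0,-0.1,255],[-0.08,-2.16,10.63,0,0.1,-0.1,255],[-0.08,-2.99,14.54,0,0.1,-0.1,255],[-0.08,-2.99,14.54,0,0.1,-0.1,255],[-0.08,-2.99,14.54,0,0.1,-0.1,255]]
```

View pics/w11.png

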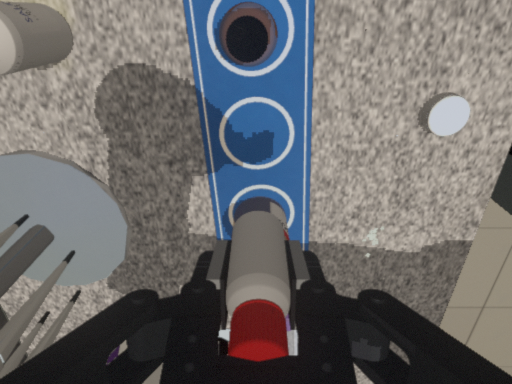

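```bash
python3 - <<'E'
from h import *
s=np.load("pics/w11_st.npz"); st=dict(position=s["position"],ee_rot=s["ee_rot"])
print(atz("wrist",(257,132),4,st),atz("wrist",(250,33),4,st),atz("wrist",(248,37),81,st),atz("wrist",(248,33),54,st))
E
```

```text
[ 634.28384967 -157.30691856    4.        ] [ 639.56655223 -237.95006739    4.        ] [ 638.99255178 -240.10927542   81.        ] [ 639.72342308 -240.70551542   54.        ]
```

Call:
move_arm:
  targets:
    - [0, -0.7, 3.5, 0, 0, 0, 255]
    - [-0.05, -1.45, 7.1, 0, 0, 0, 255]
    - [-0.1, -2.15, 10.6, 0, 0, 0, 255]
    - [-0.1, -2.9, 14, 0, 0, 0, 255]
    - [-0.1, -3, 14.5, 0, 0, 0, 255]
    - [-0.1, -3, 14.5, 0, 0, 0, 255]
    - [-0.1, -3, 14.5, 0, 0, 0, 255]

```text
clock: 23.58
position: [636.1, -150.6, 21.8]
ee_rot: [0.0, 0.995, 0.104, 0.002]
contact_force: [0.7, -0.2, -1.2]
gripper_width: 24.7
```

Small bottle sits at (639,-240), on target. I'll lower the last 2 to 3 mm.

Call:
move_arm:
  targets:
    - [0.05, -0.1, 0.2, 0, 0, 0, 255]
    - [0.05, -0.1, 0.25, 0, 0, 0, 255]
    - [0.05, -0.1, 0.25, 0, 0, 0, 255]

```text
clock: 23.95
position: [635.5, -151.0, 19.1]
ee_rot: [-0.0, 0.995, 0.104, 0.001]
contact_force: [-0.9, 0.2, 5.1]
gripper_width: 24.9
```

Call:
move_arm:
  targets:
    - [0, 0, 0, 0, 0, 0, 0]
    - [0, 0, 0, 0, 0, 0, 0]
    - [0, 0, 0, 0, 0, 0, 0]
    - [0, 0, 0, 0, 0, 0, 0]
    - [0, 0, 0, 0, 0, 0, 0]
    - [0, 0, 0, 0, 0, 0, 0]

```text
clock: 24.7
position: [634.9, -150.8, 17.5]
ee_rot: [0.0, 0.995, 0.105, 0.001]
contact_force: [0.0, -0.1, 0.7]
gripper_width: 85.4
```

```bash
python3 - <<'E'
from h import *
s=arm.read_state();p=s["position"];print(p,s["gripper_width"])
plan2([(p+[0,0,160],12,0,0),((475,-400,220),0,0,2)],step=52)
E
```

```text
[ 634.90556644 -150.77395662   17.54513265] 85.43066765272576
12
[[-0,0.83,-3.91,-0,0,-0,0],[-0.01,1.66,-7.83,-0,0,-0,0],[-0.01,2.49,-11.74,-0,0,-0,0],[-0.02,3.33,-15.65,-0,0.1,-0,0],[2.65,-0.59,-17.21,2,0.1,-0,0],[5.31,-4.51,-18.77,4,0.1,-0,0],[7.97,-8.43,-20.33,6,0.1,-0,0],[10.63,-12.34,-21.88,8,0.1,-0,0],[13.29,-16.26,-23.44,10,0.1,-0,0],[15.95,-20.18,-25,12,0.1,-0,0],[15.95,-20.18,-25,12,0.1,-0,0],[15.95,-20.18,-25,12,0.1,-0,0]]
```

Call:
move_arm:
  targets:
    - [0, 0.4, -2, 0, 0, 0, 0]
    - [0, 1.4, -6.5, 0, 0, 0, 0]
    - [0, 2.4, -11.2, 0, 0, 0, 0]
    - [0, 3.3, -15.6, 0, 0, 0, 0]
    - [2.65, -0.6, -17.2, 2, 0, 0, 0]
    - [5.3, -4.5, -18.8, 4, 0, 0, 0]
    - [8, -8.4, -20.3, 6, 0, 0, 0]
    - [10.6, -12.3, -21.9, 8, 0, 0, 0]
    - [13.3, -16.3, -23.4, 10, 0, 0, 0]
    - [15.95, -20.2, -25, 12, 0, 0, 0]
    - [15.95, -20.2, -25, 12, 0, 0, 0]
    - [15.95, -20.2, -25, 12, 0, 0, 0]
    - [15.95, -20.2, -25, 12, 0, 0, 0]

```text
clock: 26.32
position: [475.7, -399.4, 220.3]
ee_rot: [-0.0, 1.0, 0.0, 0.001]
contact_force: [-0.0, 0.0, -1.0]
gripper_width: 85.5
```

```bash
python3 - <<'E'
from h import *
s=arm.read_state();print(s["position"],s["joints"].round(2),s["clock"])
look("w12",["oil_mid","slide_box","red_cap_mid","timer_mid"])
E
```

```text
[ 475.6986994  -399.41343496  220.27865243] [-0.44  0.39 -0.02 -0.   -1.16  0.44] 26.325
oil_mid 0.65 [263.1 104. ] [ 471.  -462.8]
slide_box 0.75 [253.9 199.3] [ 480.6 -355. ]
timer_mid 0.69 [151.8  73.1] [ 583.1 -491.9]
```

View pics/w12.png

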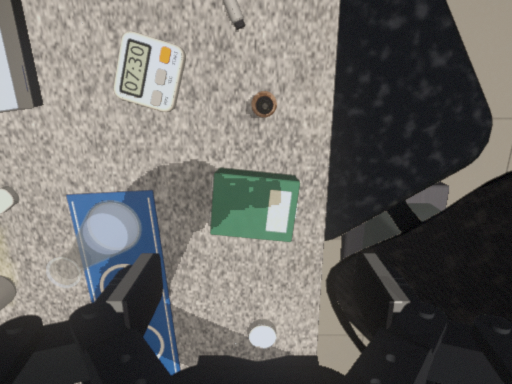

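```bash
python3 - <<'E'
from h import *
q=cv2.imread("pics/w12.png");cv2.imwrite("pics/w12c.png",cv2.convertScaleAbs(cv2.resize(q[85:250,200:310],None,fx=5,fy=5,interpolation=cv2.INTER_CUBIC)[:, :],alpha=1.5)[:600] if 0 else cv2.convertScaleAbs(cv2.resize(q[85:250,200:310],(400,600),interpolation=cv2.INTER_CUBIC),alpha=1.6))
E
```

```text
(no output)
```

View pics/w12c.png

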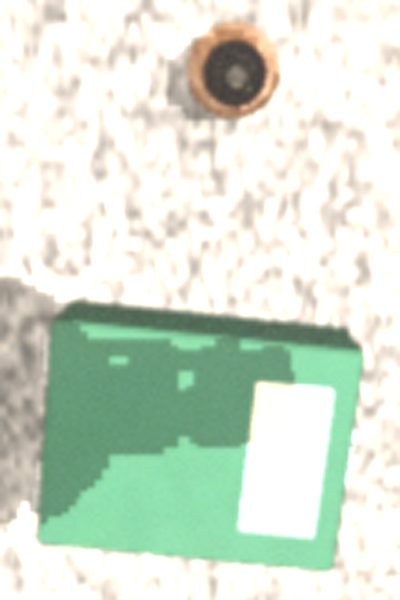

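```bash
python3 - <<'E'
from h import *
np.set_printoptions(precision=1,suppress=True)
s=np.load("pics/w12_st.npz"); st=dict(position=s["position"],ee_rot=s["ee_rot"])
c=lambda a:(200+a[0]/3.636,85+a[1]/3.636)
C=np.array([atz("wrist",c(a),34,st) for a in((52,318),(360,348),(332,568),(40,543))]);print(C,C.mean(0))
print([np.linalg.norm(C[i]-C[(i+1)%4]) for i in range(4)])
print(atz("wrist",c((237,75)),78,st),atz("wrist",c((234,69)),46,st))
f=lambda z:(471,-462,z)
plan2([(f(75),0,0,0),(f(11),0,0,2)],step=50)
E
```

```text
[[ 520.5 -395.    34. ]
 [ 433.5 -386.3   34. ]
 [ 439.3 -317.9   34. ]
 [ 526.8 -326.    34. ]] [ 480.  -356.3   34. ]
[np.float64(87.50527458131054), np.float64(68.63589597678003), np.float64(87.86569733939135), np.float64(69.27129872035641)]
[ 469.7 -462.8   78. ] [ 469.9 -463.1   46. ]
8
[[0.11,-1.56,3.62,0,0,0,0],[0.23,-3.12,7.24,0,0,0,0],[0.34,-4.67,10.86,0,0,0,0],[0.46,-6.23,14.48,0,0,0,0],[0.46,-6.23,17.68,0,0,0,0],[0.46,-6.23,20.88,0,0,0,0],[0.46,-6.23,20.88,0,0,0,0],[0.46,-6.23,20.88,0,0,0,0]]
```

Call:
move_arm:
  targets:
    - [0.1, -1.6, 3.6, 0, 0, 0, 0]
    - [0.3, -3.2, 7.2, 0, 0, 0, 0]
    - [0.4, -4.8, 10.8, 0, 0, 0, 0]
    - [0.55, -6.35, 13, 0, 0, 0, 0]
    - [0.55, -6.35, 17.2, 0, 0, 0, 0]
    - [0.55, -6.35, 20.8, 0, 0, 0, 0]
    - [0.55, -6.35, 20.8, 0, 0, 0, 0]
    - [0.55, -6.35, 20.8, 0, 0, 0, 0]

```text
clock: 27.58
position: [470.9, -464.7, 13.7]
ee_rot: [-0.0, 1.0, -0.001, 0.002]
contact_force: [0.7, 0.3, 0.2]
gripper_width: 85.5
```

```bash
python3 - <<'E'
from h import *
s=arm.read_state();print(s["position"],s["contact_force"],s["clock"])
q,d=arm.get_image("wrist");cv2.imwrite("pics/w13.png",q)
E
```

```text
[ 470.90528643 -464.69303773   13.67500672] [0.65425127 0.29230653 0.17181752] 27.575
```

View pics/w13.png

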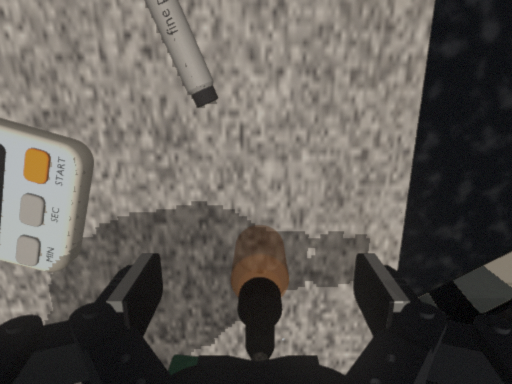

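Call:
move_arm:
  targets:
    - [0, 0, 0, 0, 0, 0, 255]
    - [0, 0, 0, 0, 0, 0, 255]
    - [0, 0, 0, 0, 0, 0, 255]
    - [0, 0, 0, 0, 0, 0, 255]
    - [0, 0, 0, 0, 0, 0, 255]
    - [0, 0, 0, 0, 0, 0, 255]

```text
clock: 28.38
position: [470.0, -464.0, 12.6]
ee_rot: [0.0, 1.0, -0.0, 0.001]
contact_force: [0.6, 1.3, 3.6]
gripper_width: 23.8
```

```bash
python3 - <<'E'
from h import *
s=arm.read_state();p=s["position"];print(p,s["contact_force"],s["gripper_width"],s["clock"])
T=np.array([480,p[1]+463-356.3,p[2]+34])
print(T)
plan2([(p+[0,0,90],0,255,0),(T+[0,0,50],0,255,2),(T+[0,0,2],0,255,2)],step=40)
E
```

```text
[ 470.04474207 -463.98027932   12.59068824] [0.58189701 1.31873751 3.55529336] 23.772047964229078 28.375
[ 480.         -357.28027932   46.59068824]
12
[[-0.01,-0,-3,-0,0,-0,255],[-0.01,-0,-6,-0,0.1,-0,255],[-0.02,-0.01,-9,-0,0.1,-0,255],[-0.35,3.55,-8.8,-0,0.1,-0,255],[-0.68,7.11,-8.6,-0,0.1,-0,255],[-1.01,10.66,-8.41,-0,0.1,-0,255],[-1.01,10.66,-8.41,-0,0.1,-0,255],[-1.01,10.66,-8.41,-0,0.1,-0,255],[-1,10.67,-6.01,-0,0.1,-0,255],[-1,10.67,-3.61,-0,0.1,-0,255],[-1,10.67,-3.61,-0,0.1,-0,255],[-1,10.67,-3.61,-0,0.1,-0,255]]
```

Call:
move_arm:
  targets:
    - [0, 0, -1.5, 0, 0, 0, 255]
    - [0, 0, -4.5, 0, 0, 0, 255]
    - [0, 0, -7.5, 0, 0, 0, 255]
    - [0, 0, -9, 0, 0, 0, 255]
    - [-0.3, 3.5, -8.8, 0, 0, 0, 255]
    - [-0.7, 7.1, -8.6, 0, 0, 0, 255]
    - [-1, 10.65, -8.4, 0, 0, 0, 255]
    - [-1, 10.65, -8.4, 0, 0, 0, 255]
    - [-1, 10.65, -6, 0, 0, 0, 255]
    - [-1, 10.65, -4, 0, 0, 0, 255]
    - [-1, 10.65, -3.65, 0, 0, 0, 255]
    - [-1, 10.65, -3.65, 0, 0, 0, 255]
    - [-1, 10.65, -3.65, 0, 0, 0, 255]

```text
clock: 30.0
position: [480.3, -357.8, 49.4]
ee_rot: [0.0, 1.0, -0.0, 0.001]
contact_force: [1.2, -0.0, -0.1]
gripper_width: 23.5
```

```bash
python3 - <<'E'
from h import *
s=arm.read_state();print(s["position"],s["contact_force"],s["clock"])
q,d=arm.get_image("wrist");cv2.imwrite("pics/w14.png",q)
E
```

```text
[ 480.28797512 -357.78696007   49.40088221] [ 1.23579132 -0.00266326 -0.08638292] 30.0
```

View pics/w14.png

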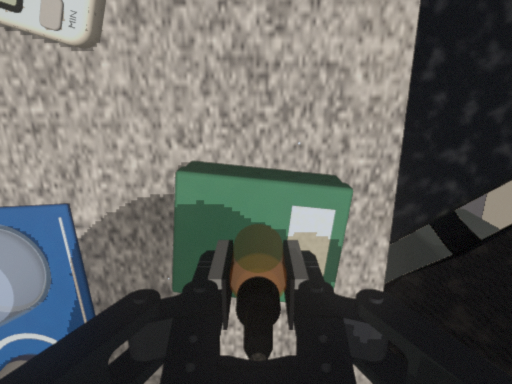

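```bash
python3 - <<'E'
from h import *
st=arm.read_state()
print(atz("wrist",(259,226),37,st),atz("wrist",(263,168),34,st),atz("wrist",(176,295),34,st))
E
```

```text
[ 479.53235336 -366.87379942   37.        ] [ 477.58161536 -396.28819687   34.        ] [ 525.62136271 -324.23663452   34.        ]
```

Call:
move_arm:
  targets:
    - [0, 0, 0.15, 0, 0, 0, 255]
    - [0, 0, 0.25, 0, 0, 0, 255]
    - [0, 0, 0.25, 0, 0, 0, 255]

```text
clock: 30.42
position: [479.9, -357.3, 46.6]
ee_rot: [0.0, 1.0, -0.0, 0.001]
contact_force: [-1.0, -0.0, 4.1]
gripper_width: 23.7
```

Contact at the expected height (46.6 mm). I'll release and check.

Call:
move_arm:
  targets:
    - [0, 0, 0, 0, 0, 0, 0]
    - [0, 0, 0, 0, 0, 0, 0]
    - [0, 0, 0, 0, 0, 0, 0]
    - [0, 0, 0, 0, 0, 0, 0]
    - [0, 0, 0, 0, 0, 0, 0]
    - [0, 0, -2, 0, 0, 0, 0]
    - [0, 0, -6, 0, 0, 0, 0]
    - [0, 0, -11, 0, 0, 0, 0]
    - [0, 0, -16, 0, 0, 0, 0]
    - [0, 0, -21, 0, 0, 0, 0]
    - [2, 0, -24, 0, 0, 0, 0]
    - [2, 0, -24, 0, 0, 0, 0]
    - [2, 0, -24, 0, 0, 0, 0]
    - [2, 0, -24, 0, 0, 0, 0]

```text
clock: 32.17
position: [459.3, -356.8, 284.2]
ee_rot: [0.0, 1.0, 0.001, -0.001]
contact_force: [-0.1, -0.3, -1.2]
gripper_width: 85.5
```

```bash
python3 - <<'E'
from h import *
s=arm.read_state();print(s["position"],s["contact_force"],s["clock"])
Z2=dict(Z); 
import h; h.Z.update(big_amber_mid=51.5,small_amber_mid=42.5,red_cap_mid=40.5,oil_mid=73)
look("w15",["oil_mid","slide_box","big_amber_mid","small_amber_mid","red_cap_mid","white_cap_mid","timer_mid"])
for c in("side","top"):
    q,W=cloud(c);cv2.imwrite(f"pics/{c}15.png",cv2.resize(q[140:260,180:420],(800,400),interpolation=cv2.INTER_CUBIC))
    for n in("big_amber_mid","small_amber_mid","red_cap_mid","oil_mid","timer_mid","white_cap_mid"):
        for r in arm.tip_of(n,c)[:2]: print(c,n,round(r["score"],2),atz(c,r["uv"],h.Z[n])[:2].round(1))
E
```

```text
[ 459.26445578 -356.84571187  284.17105514] [-0.09978953 -0.28924314 -1.15803208] 32.175
oil_mid 0.97 [236.2 166.2] [ 482.6 -353.2]
slide_box 0.64 [238.7 151.9] [ 483.7 -356.2]
small_amber_mid 0.75 [114.6 249.9] [ 643.6 -236.6]
white_cap_mid 0.67 [250.9 277.8] [ 469.  -173.7]
white_cap_mid 0.33 [114.3 173.3] [ 646.5 -329.3]
timer_mid 0.74 [147.4  34.8] [ 586.1 -493.8]
side big_amber_mid 0.55 [ 451.9 -165.9]
side big_amber_mid 0.41 [484.6 313.2]
side small_amber_mid 0.69 [ 629.4 -242. ]
side oil_mid 0.5 [ 481.3 -365. ]
side timer_mid 0.74 [ 586.2 -494.7]
side white_cap_mid 0.37 [ 462.6 -173. ]
top big_amber_mid 0.71 [496.4 327.8]
top big_amber_mid 0.6 [633.2 -59.9]
top small_amber_mid 0.4 [608.8  27.3]
top red_cap_mid 0.44 [ 633.4 -145.1]
top oil_mid 0.46 [ 472.7 -350.4]
top timer_mid 0.48 [ 586.1 -484.1]
```

View pics/w15.png

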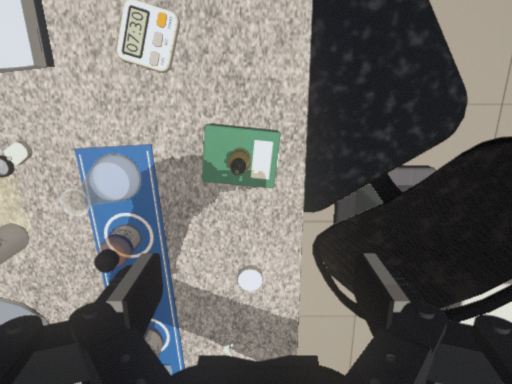

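View pics/top15.png

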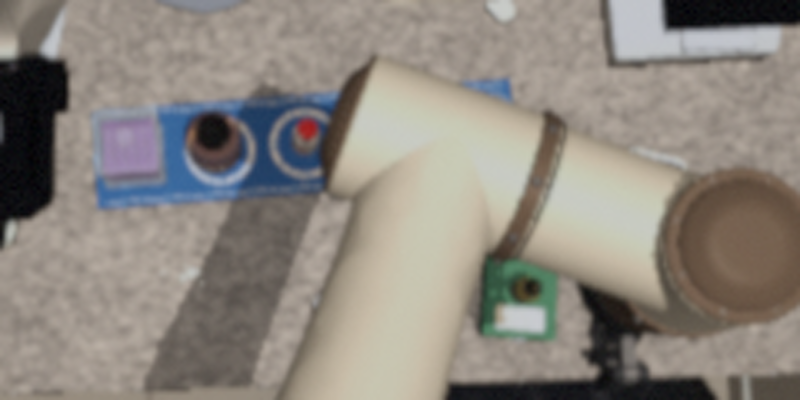

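View pics/side15.png

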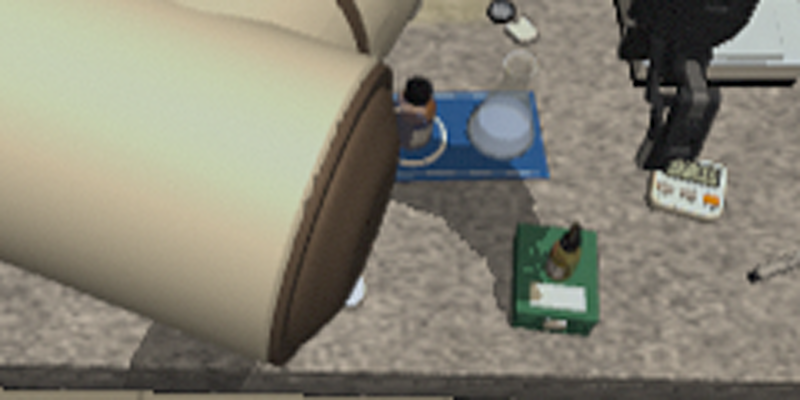

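Call:
move_arm:
  targets:
    - [-2, 4, -1, 0, 0, 0, 0]
    - [-4, 8, -2, 0, 0, 0, 0]
    - [-6, 12, -3, 0, 0, 0, 0]
    - [-6, 15.5, -4, 0, 0, 0, 0]
    - [-6, 15.5, -4, 0, 0, 0, 0]
    - [-6, 15.5, -4, 0, 0, 0, 0]
    - [-6, 15.5, -4, 0, 0, 0, 0]

```text
clock: 34.15
position: [519.2, -203.0, 325.5]
ee_rot: [0.001, 1.0, 0.0, 0.0]
contact_force: [-0.3, -0.3, -0.8]
gripper_width: 85.3
```

```bash
python3 - <<'E'
from h import *
import h
for uv,z in(((271.8,178.4),77),((244.2,179.6),99)): print("topcam",atz("top",uv,z))
h.Z.update(big_amber_mid=51.5,small_amber_mid=42.5,red_cap_mid=40.5,oil_mid=73)
s=arm.read_state();print(s["position"],s["clock"])
look("w16",["big_amber_mid","small_amber_mid","red_cap_mid","mat","jar","oil_mid"])
q=cv2.imread("pics/w16.png");cv2.imwrite("pics/w16c.png",cv2.resize(q[60:340,60:300],(514,600),interpolation=cv2.INTER_CUBIC))
E
```

```text
topcam [ 634.54864285 -154.6947014    77.        ]
topcam [628.79374999 -68.48106833  99.        ]
[ 519.21834451 -203.02186236  325.51600209] 34.15
big_amber_mid 0.67 [179.7 252.5] [629.1 -62.8]
small_amber_mid 0.97 [162.5 124.2] [ 640.2 -238.5]
red_cap_mid 0.72 [172.2 189.6] [ 635.3 -151.4]
red_cap_mid 0.5 [294.4  13.7] [ 476.5 -364. ]
mat 0.84 [179.7 177.8] [ 633.9 -157.5]
mat 0.38 [177.6 251.6] [645.9 -37.8]
jar 0.76 [191.8 284. ] [627.1  20.5]
oil_mid 0.96 [291.4  13.9] [ 482.9 -357.2]
```

View pics/w16.png

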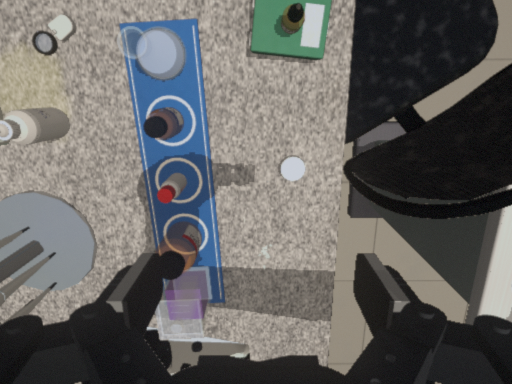

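View pics/w16c.png

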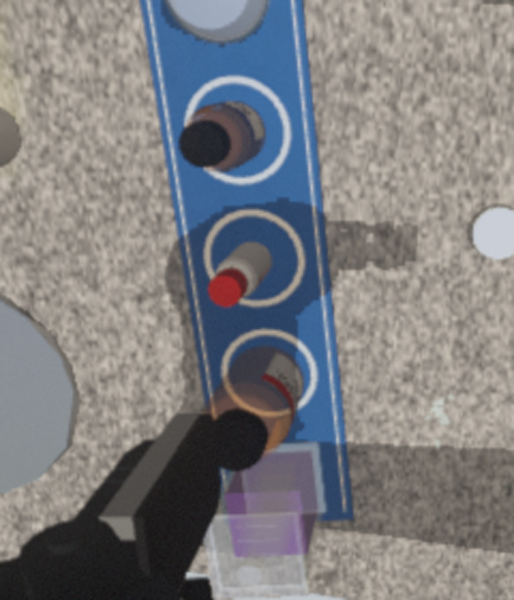

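```bash
python3 - <<'E'
from h import *
s=np.load("pics/w16_st.npz"); st=dict(position=s["position"],ee_rot=s["ee_rot"])
print(atz("wrist",(166.4,193.9),77,st),atz("wrist",(172.9,265.3),99,st))
print(arm.job_done())
E
```

```text
[ 632.99273513 -156.59347071   77.        ] [626.33318431 -69.38088573  99.        ]
the job is handed in; nothing more can be done
None
```

All four bottles are in place and the job was handed in at about 34 s of the 96 s. No verdict was reported.

The jar was at the left end of the mat (+y). The arm's wrist would have hit the microscope beside the jar, so I tilted the tool 12–33° about the jaw axis for the three mat bottles. The bottles themselves stayed upright.

In the last pictures all four bottles stand upright and free. Each position below is from my last or best picture, in world x, y:

| Bottle | Stands on | Measured (mm) | Target centre (mm) |
|---|---|---|---|
| Big amber | ring next to the jar | (626 to 629, -69) | (630, -71) |
| Red-capped | middle ring | (633 to 635, -155 to -157) | (635, -155) |
| Small amber | ring next to the flask | (639, -240) | (639, -240) |
| Oil | slide box lid | (483, -357) | (480, -356) |

- **Disagreement:** the networks' points differed from my pixel measurements by up to about 10 mm. The largest gaps were big amber at y = -60 to -63 and red cap at y = -145 from the top camera; the side camera put the oil bottle at y = -365. All of these are still inside the 15 mm tolerance. A few other hits were clearly false and I ignored them, such as "big amber" on the yellow bottle.
- **Bystanders:** the timer and the loose white cap measured where they were at the start, within the measuring noise.
- **Contact:** the wrist force stayed around 6 N or less at every reading I took, and the gripper was open and clear of everything at hand-in.

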